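# Pack the deep sockets into their case and refit its cover panel

## Robot

A 6-joint arm with a two-finger parallel gripper is mounted at the origin on the work surface. World frame = base frame: x ahead of the robot, y to its left, z up, the work surface at z = 0. Lengths are in m, angles in rad, forces in N, time in s.
With the tool pointing down it reaches from about 0.225 to 0.875 m from the base axis. Payload 3.4 kg.
Tool frame: the origin (TCP) lies on the centre line of the jaws, within the pads' length; the fingertips stand 17 mm ahead of it and the grasp point (between the pads) lies 2 mm behind it (manip.finger_overhang is the distance from the TCP to the fingertips, in m); y points along the fingers, x is the direction in which the jaws open and shut, and the axes are right-handed (so a half turn about y gives the same grasp; the last joint's range is limited). The gripper opens to 85 mm and grips with 20 to 120 N. Pads are 22 mm wide; open, the fingers measure 114 mm over their backs; the gripper's body (76 mm by 85 mm) begins 54 mm behind the grasp point. The pads swing forward as they close: fully open they stand 13 mm farther back than shut.
Start: joints at [1.175, 0.276, 1.505, -0, 1.361, -0.121], TCP at [0.156, 0.553, 0.248] pointing down, gripper open.
Joint ranges: [-2.89, 2.89], [-0.75, 2.08], [0.22, 2.7], [-1.18, 4.32], [0.11, 2.71], [-2.7, 2.7]. Speed limits (rad/s): [2.57, 2.57, 3.14, 3.14, 3.14, 3.14].

## Interface

Orientations are given as a unit quaternion [w, x, y, z].
In Python, from rig import manip gives the robot as it stands.
- The arm moves only by the tool arm_command, never from a script. Its argument "commands" is a list of rows, each a list of 3 entries, a list of its own where there are three numbers: the finger opening in cm, from 0 to 8.54, then the shift along the world's x, y, z in cm, then the turn about the world's z in rad. A call has 1 to 12 rows; each row shifts and turns the commanded pose from where the row before left it; what a row does not reach is not made up. A row lasts 1/10 s, in which the tool goes at most 50 mm and 8.59 degrees, less where a joint would pass 70% of its speed; a pose out of reach is approached as far as the arm can. A call with a gripper value outside its range is refused whole. The fingers move at their own pace and stop on an object; "grip_force" is the grip in N (left out, the last holds). Time passes only in rows, so rows that do not move let the fingers close. It gives the time, the measured TCP pose, the force and the opening at its end, in the units of the state.
- manip.get_state(): the state, without advancing time (a new reading comes with each control period).
- manip.get_image(name): name is "side" or "top"; returns a dict with "pixels" (384x512x3 uint8, red, green, blue), "range_z" (384x512 float32, m along the optical axis (not along the pixel's ray), 0 where there is no reading), "intrinsics" (3x3 intrinsics, pixels), "k1" (the pictures are not rectified: a ray, as slopes to the right and down, at radius r is drawn at 1 + k1 r^2 times it, then the intrinsics apply), "R" (3x3) and "t" (3): a world point X has camera coordinates R X + t. Camera axes: x right, y down, z forward; pixel columns grow to the right and rows downward; lengths in m; the calibration is good to about 2 mm. A picture is of the moment at which its call begins.
- manip.sign_off(): hands the job in, once; it reports no verdict.
The state is a dict: "clock": time; "qpos": joint angles; "qd": joint speeds; "effort": joint torques, N m; "position": TCP position; "ee_rot": TCP orientation; "contact_force": force on the tool from outside, world axes, zero at the start; "moment": the same for the moment, N m; "width": finger opening in m.
Only numpy, scipy, OpenCV 4.12 (cv2) and the standard library are available. Lean on these libraries where they do the work, as an engineer would, in place of code of your own. Each camera call takes 0.05 s, during which the arm holds its last target.

## Task

Move every socket that stands in the two loose trays into the case, one upright in each free pocket, and stack the two emptied trays neatly one on top of the other in the middle of the rubber mat, lengthwise along it. Then fit the plywood cover panel into the case, handle up: it is longer than the opening, so tip it in one end first under a lip, lower the other end, and leave it lying flat on the ledges, centred so that both ends are tucked under their lips. Leave the screwdriver, the jar and the tape where they are.

Things in the scene. Friction and masses are not known exactly. Their poses are not given: they have to be found in the camera images.
- case: Fixed grey steel case 238x148x105 mm (x,y,z), open on top, origin at centre of underside. Ledge tops 82 mm above the bench: end ledges reach in to 80 mm from the middle, side ledges to 58. Above them the inside is 230 (x) by 140 (y). At each x end a lip 3 mm thick, underside at 102 mm, reaches in to 85 mm from the middle: opening 170 (x) by 140, and under each lip a space 30 deep, 20 high.
- pocket0 (a point): Centre of the floor of a pocket of the case, 8 mm above the bench (-28 mm in x and -38 mm in y from the case's middle). The pocket is 36 (x) by 35 (y) mm, its walls reach 38 mm above the bench. It may hold a socket already.
- pocket1 (a point): Centre of the floor of a pocket of the case, 8 mm above the bench (-28 mm in x and +0 mm in y from the case's middle). The pocket is 36 (x) by 35 (y) mm, its walls reach 38 mm above the bench. It may hold a socket already.
- pocket2 (a point): Centre of the floor of a pocket of the case, 8 mm above the bench (-28 mm in x and +38 mm in y from the case's middle). The pocket is 36 (x) by 35 (y) mm, its walls reach 38 mm above the bench. It may hold a socket already.
- pocket3 (a point): Centre of the floor of a pocket of the case, 8 mm above the bench (+28 mm in x and -38 mm in y from the case's middle). The pocket is 36 (x) by 35 (y) mm, its walls reach 38 mm above the bench. It may hold a socket already.
- pocket4 (a point): Centre of the floor of a pocket of the case, 8 mm above the bench (+28 mm in x and +0 mm in y from the case's middle). The pocket is 36 (x) by 35 (y) mm, its walls reach 38 mm above the bench. It may hold a socket already.
- pocket5 (a point): Centre of the floor of a pocket of the case, 8 mm above the bench (+28 mm in x and +38 mm in y from the case's middle). The pocket is 36 (x) by 35 (y) mm, its walls reach 38 mm above the bench. It may hold a socket already.
- panel: Plywood panel 186 (x) by 132 (y) by 6 mm, 0.28 to 0.46 kg, handle up on the bench; origin at centre of underside. Black bar handle on its middle, 16 mm thick (x), 70 long (y), top 46 mm above the underside. Longer than the opening between the lips, but shorter than the opening plus the space under one lip: goes in tilted, one end far under one lip until the other drops past its lip.
- mat: Black rubber mat fixed to the bench, 160 (x) by 80 (y) by 2 mm; origin at the centre of its underside.
- tray_a: Loose grey plastic parts tray, 130 (x) by 50 (y) by 34 mm high, walls and floor 3 mm, three cells in a row along x (centres 42 mm apart), about 0.15 kg, open on top; origin at the centre of its underside. The two trays are alike.
- tray_b: Loose grey plastic parts tray, 130 (x) by 50 (y) by 34 mm high, walls and floor 3 mm, three cells in a row along x (centres 42 mm apart), about 0.15 kg, open on top; origin at the centre of its underside. The two trays are alike.
- t0: Deep wrench socket of steel: a plain cylinder 26 mm across and 70 mm tall, 0.14 kg, at the start standing upright in a cell of tray_a; origin at the centre of its foot, z up. May be absent.
- t1: Deep wrench socket of steel: a plain cylinder 26 mm across and 70 mm tall, 0.14 kg, at the start standing upright in a cell of tray_a; origin at the centre of its foot, z up. May be absent.
- t2: Deep wrench socket of steel: a plain cylinder 26 mm across and 70 mm tall, 0.14 kg, at the start standing upright in a cell of tray_b; origin at the centre of its foot, z up. May be absent.
- t3: Deep wrench socket of steel: a plain cylinder 26 mm across and 70 mm tall, 0.14 kg, at the start standing upright in a cell of tray_b; origin at the centre of its foot, z up. May be absent.
- w0: Another such socket (26 mm across, 70 mm tall, origin at the foot), standing from the start in a pocket of the case. May be absent.
- w1: Another such socket (26 mm across, 70 mm tall, origin at the foot), standing from the start in a pocket of the case. May be absent.
- w2: Another such socket (26 mm across, 70 mm tall, origin at the foot), standing from the start in a pocket of the case. May be absent.
- w3: Another such socket (26 mm across, 70 mm tall, origin at the foot), standing from the start in a pocket of the case. May be absent.
- w4: Another such socket (26 mm across, 70 mm tall, origin at the foot), standing from the start in a pocket of the case. May be absent.
- w5: Another such socket (26 mm across, 70 mm tall, origin at the foot), standing from the start in a pocket of the case. May be absent.
- screwdriver: Screwdriver lying on the bench, about 200 mm long; not part of the job.
- jar: Glass jar, 60 mm across, 80 mm tall, standing on the bench; not part of the job.
- tape: Roll of cloth tape, 90 mm across, 24 mm tall, lying on the bench; not part of the job.

How it is judged:
At the end, for the whole second after the job is handed in: Every socket upright on a pocket floor. One tray level on the mat (30 mm, 0.3 rad), the other level on it (15 mm, 0.2 rad). Panel flat on the ledges, handle up (0.04 rad, 4 mm in height), centred to 6 mm along and 9 mm across the case. All released and at rest (z of t0 in the frame of case between 0.002 and 0.014 m and angle between each of t0, t1, t2, t3, w0, w1, w2, w3, w4, w5's own z axis and vertical below 0.2 rad and x of t0 in the frame of case between -0.06 and 0.06 m and y of t0 in the frame of case between -0.06 and 0.06 m and z of t1 in the frame of case between 0.002 and 0.014 m and x of t1 in the frame of case between -0.06 and 0.06 m and y of t1 in the frame of case between -0.06 and 0.06 m and z of t2 in the frame of case between 0.002 and 0.014 m and x of t2 in the frame of case between -0.06 and 0.06 m and y of t2 in the frame of case between -0.06 and 0.06 m and z of t3 in the frame of case between 0.002 and 0.014 m and x of t3 in the frame of case between -0.06 and 0.06 m and y of t3 in the frame of case between -0.06 and 0.06 m and z of w0 in the frame of case between 0.002 and 0.014 m and x of w0 in the frame of case between -0.06 and 0.06 m and y of w0 in the frame of case between -0.06 and 0.06 m and z of w1 in the frame of case between 0.002 and 0.014 m and x of w1 in the frame of case between -0.06 and 0.06 m and y of w1 in the frame of case between -0.06 and 0.06 m and z of w2 in the frame of case between 0.002 and 0.014 m and x of w2 in the frame of case between -0.06 and 0.06 m and y of w2 in the frame of case between -0.06 and 0.06 m and z of w3 in the frame of case between 0.002 and 0.014 m and x of w3 in the frame of case between -0.06 and 0.06 m and y of w3 in the frame of case between -0.06 and 0.06 m and z of w4 in the frame of case between 0.002 and 0.014 m and x of w4 in the frame of case between -0.06 and 0.06 m and y of w4 in the frame of case between -0.06 and 0.06 m and z of w5 in the frame of case between 0.002 and 0.014 m and x of w5 in the frame of case between -0.06 and 0.06 m and y of w5 in the frame of case between -0.06 and 0.06 m and ((horizontal distance between tray_a and mat below 0.03 m and angle between the x axis of tray_a and the x axis of mat, either way round below 0.3 rad and height (world z) of tray_a below 0.008 m and angle between each of tray_a, tray_b's own z axis and vertical below 0.08 rad and horizontal distance between tray_b and tray_a below 0.015 m and angle between the x axis of tray_b and the x axis of tray_a, either way round below 0.2 rad and z of tray_b in the frame of tray_a between 0.028 and 0.04 m) or (horizontal distance between tray_b and mat below 0.03 m and angle between the x axis of tray_b and the x axis of mat, either way round below 0.3 rad and height (world z) of tray_b below 0.008 m and angle between each of tray_b, tray_a's own z axis and vertical below 0.08 rad and horizontal distance between tray_a and tray_b below 0.015 m and angle between the x axis of tray_a and the x axis of tray_b, either way round below 0.2 rad and z of tray_a in the frame of tray_b between 0.028 and 0.04 m)) and x of panel in the frame of case between -0.006 and 0.006 m and y of panel in the frame of case between -0.009 and 0.009 m and z of panel in the frame of case between 0.078 and 0.086 m and angle between panel's own z axis and vertical below 0.04 rad and linear speed of each of panel, t0, t1, t2, t3, tray_a, tray_b below 0.02 m/s); the robot touches nothing.
It fails at once if the screwdriver is moved more than 40 mm (distance of screwdriver from where it was at the start of the episode above 0.04 m).
It fails at once if the jar is moved more than 40 mm (distance of jar from where it was at the start of the episode above 0.04 m).
It fails at once if the tape is moved more than 40 mm (distance of tape from where it was at the start of the episode above 0.04 m).
Of w0, w1, w2, w3, w4, w5 only 2 to 2 are there at a start; the rules pass over those that are not, and their reading is None.
Of t0, t1, t2, t3 only 2 to 4 are there at a start; the rules pass over those that are not, and their reading is None.
At some moment in a run one of panel may be knocked a few centimetres aside while the robot is not near it.
It also fails if it takes over 210 s, if anything falls off the work surface, if the arm or the gripper's body presses on something with over 40 N, if the wrist force passes 120 N, or if a joint passes its speed limit or range.

## Working session

There is one attempt and no reset: what is moved stays moved. The work goes in short steps, Python scripts to look and compute and a tool call to move; the robot and the scene stay as the last step left them, time stands still between calls to the robot, and variables do not carry over. Pictures are saved under pics/ and viewed, and the job is handed in when it is done.

Besides the shell and the picture viewer there is one more tool, called after "Request:" by a JSON object that holds its "op" and its "data", one argument or row to a line. arm_command: Moves the arm, as the interface text tells. Its arguments: {"type":"object","properties":{"commands":{"type":"array"},"grip_force":{"type":"number"}},"required":["commands"]}

```bash
ls; mkdir -p pics; cat > h.py <<'E'
from rig import manip
import numpy as np, cv2
def shot(name,fn=None):
    d=manip.get_image(name)
    if fn: cv2.imwrite('pics/'+fn+'.png',cv2.cvtColor(d['pixels'],cv2.COLOR_RGB2BGR))
    return d
def cloud(d):
    K=d['intrinsics'];k1=d['k1'];h,w=d['range_z'].shape
    u,v=np.meshgrid(np.arange(w),np.arange(h))
    xd=(u-K[0,2])/K[0,0];yd=(v-K[1,2])/K[1,1]
    x,y=xd.copy(),yd.copy()
    for _ in range(10):
        f=1+k1*(x*x+y*y); x=xd/f;y=yd/f
    z=d['range_z'];P=np.stack([x*z,y*z,z],-1)
    R=np.array(d['R']);t=np.array(d['t'])
    W=(P-t)@R
    W[z<=0]=np.nan
    return W
E
python3 - <<'E'
from h import *
print(manip.get_state(),manip.finger_overhang)
for n in('top','side'):
    d=shot(n,n+'0'); print(n,d['intrinsics'],d['k1'],d['R'],d['t'],-np.array(d['R']).T@d['t'])
    W=cloud(d); np.save(n+'0.npy',W); print(np.isnan(W[...,0]).mean())
E
```

```text
pics
{'clock': 0.0, 'qpos': array([ 1.17500393e+00,  2.76595816e-01,  1.50614263e+00,  2.50777328e-05,
        1.36071107e+00, -1.20965466e-01]), 'qd': array([ 0.00031011,  0.00136091, -0.00027381, -0.00016093, -0.00178672,
       -0.00184591]), 'effort': array([ 1.04969176e-04, -4.16781557e+01, -2.45806521e+01,  5.22941482e-04,
        1.12207088e-02, -1.89099484e-05]), 'position': array([0.15582535, 0.55295827, 0.24743544]), 'ee_rot': array([-0.5634557 ,  0.5641011 ,  0.42622265, -0.42736622]), 'contact_force': array([ 0.44436794,  0.52172776, -0.06604696]), 'moment': array([ 0.05078815, -0.05052725, -0.03330544]), 'width': 0.08533530533958246} 0.017
top [[387.11740334   0.         257.04590009]
 [  0.         387.11740334 191.02348183]
 [  0.           0.           1.        ]] 0.021751640370916894 [[-0.0049351  -0.99986809 -0.01547428]
 [-0.99021977  0.00704393 -0.13933842]
 [ 0.13942904  0.01463529 -0.99012391]] [0.02408177 0.61722469 0.88168912] [0.48837387 0.00682713 0.95935724]
0.0038706461588541665
side [[358.80354596   0.         263.85319754]
 [  0.         358.80354596 193.1945226 ]
 [  0.           0.           1.        ]] -0.011805237416248636 [[-0.85716367 -0.51477719  0.01657985]
 [-0.2825148   0.4430163  -0.85083603]
 [ 0.43064583 -0.73398978 -0.52516965]] [0.5326693  0.20967907 0.71789774] [0.20666255 0.70824437 0.54658903]
0.004170735677083333
```

View pics/top0.png

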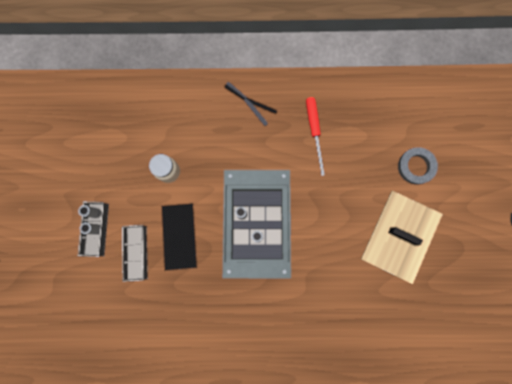

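View pics/side0.png

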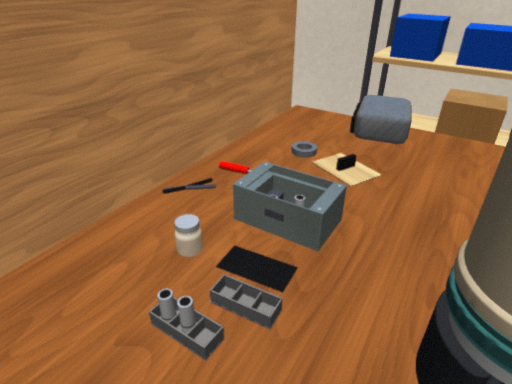

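```bash
python3 - <<'E'
from h import *
T=np.load('top0.npy');S=np.load('side0.npy')
def rep(W,name,u0,u1,v0,v1,z0,z1):
    P=W[v0:v1,u0:u1].reshape(-1,3);P=P[(P[:,2]>z0)&(P[:,2]<z1)]
    if len(P)<3: print(name,'none');return
    r=cv2.minAreaRect((P[:,:2]*1000).astype(np.float32))
    print(name,len(P),'z',np.percentile(P[:,2],[5,50,95]).round(4),'rect',np.round(r[0],1),np.round(r[1],1),round(r[2],1))
rep(T,'bench',300,340,200,260,-1,1)
rep(T,'trayA rim',75,112,198,262,.025,.045)
rep(T,'sockA1',75,112,198,221,.055,.09)
rep(T,'sockA2',75,112,221,240,.055,.09)
rep(T,'trayB rim',118,152,220,285,.025,.045)
rep(T,'trayB fl',118,152,220,285,.0015,.01)
rep(T,'mat',155,202,198,275,-.01,.02)
rep(T,'case top',215,300,165,285,.095,.115)
rep(T,'case wells',230,285,190,262,.06,.095)
rep(T,'panel',355,450,185,290,.003,.015)
rep(T,'handle',355,450,185,290,.03,.06)
rep(T,'jar',140,185,145,190,.05,.12)
rep(T,'tape',390,445,140,190,.015,.04)
# top-view crops
im=cv2.imread('pics/top0.png')
cv2.imwrite('pics/crop0.png',cv2.resize(im[160:290,70:300],None,fx=3.4,fy=3.4,interpolation=cv2.INTER_CUBIC))
im=cv2.imread('pics/side0.png')
cv2.imwrite('pics/crops0.png',cv2.resize(im[150:370,140:390],None,fx=3,fy=2.7,interpolation=cv2.INTER_CUBIC))
E
```

```text
bench 2392 z [-0.0034 -0.0008  0.0021] rect [ 527.7 -132.6] [ 97.5 146.9] 88.5
trayA rim 411 z [0.026  0.0318 0.0401] rect [530.9 418.1] [ 52.9 129. ] 89.2
sockA1 127 z [0.0583 0.0716 0.0751] rect [570.2 419.1] [24.3 24.2] 31.3
sockA2 128 z [0.06   0.0719 0.0747] rect [530.9 413.7] [25.9 23.4] 89.1
trayB rim 353 z [0.0261 0.0319 0.0352] rect [473.2 317. ] [129.3  51.2] 3.0
trayB fl 632 z [0.0016 0.0031 0.008 ] rect [475.8 322.2] [157.8  81.8] 2.1
mat 3605 z [-0.0028  0.0005  0.0037] rect [514.2 217.5] [189.1 116.5] 0.8
case top 2418 z [0.1018 0.1042 0.1068] rect [537.8  20.1] [148.3 238.3] 89.6
case wells 672 z [0.0631 0.0797 0.0834] rect [535.8  20.5] [123.9 163.3] 89.7
panel 3654 z [0.0034 0.0054 0.0081] rect [ 513.1 -332.3] [243.6 225.5] 1.3
handle 245 z [0.0339 0.0449 0.0474] rect [ 509.5 -329.1] [69.3 16.7] 63.1
jar 525 z [0.0524 0.0791 0.0823] rect [674.  243.4] [55.6 54.8] 6.2
tape 729 z [0.0184 0.0234 0.0266] rect [ 682.9 -372.5] [87.8 88.1] 83.8
```

```bash
echo
```

```text
(no output)
```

View pics/crop0.png

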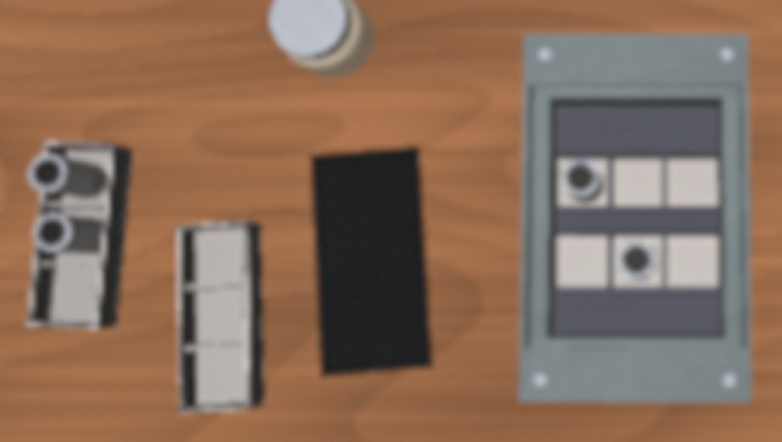

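View pics/crops0.png

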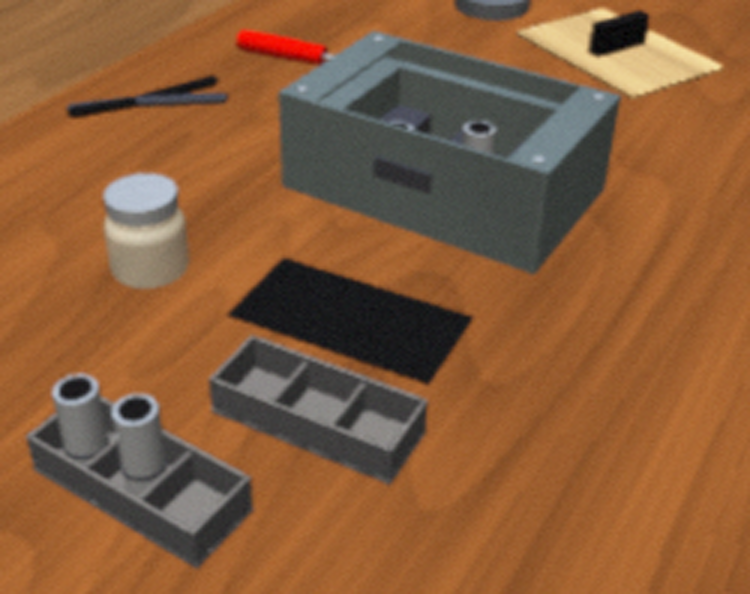

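```bash
python3 - <<'E'
from h import *
T=np.load('top0.npy');S=np.load('side0.npy')
def rect(P):
    r=cv2.minAreaRect((P[:,:2]*1000).astype(np.float32)); return np.round(r[0],1),np.round(r[1],1),round(r[2],2)
for n,W in(('top',T),('side',S)):
    im=cv2.imread(f'pics/{n}0.png'); 
    ok=~np.isnan(W[...,0])
    P=W[ok]; C=im[ok].astype(int)
    def box(x0,x1,y0,y1,z0,z1): 
        m=(P[:,0]>x0)&(P[:,0]<x1)&(P[:,1]>y0)&(P[:,1]<y1)&(P[:,2]>z0)&(P[:,2]<z1); return m
    print(n)
    m=box(.4,.63,.13,.29,-.01,.012)&(C.max(1)<45); 
    # largest by eroding
    print('mat',m.sum(),rect(P[m]),P[m][:,2].mean(), P[m][:,:2].mean(0))
    for nm,b in(('A',(.45,.62,.37,.46)),('B',(.38,.56,.28,.36))):
        m=box(*b,.026,.039); print('tray',nm,m.sum(),rect(P[m]))
    for nm,b in(('s1',(.55,.6,.39,.45)),('s2',(.505,.552,.39,.45)),('w5',(.54,.6,.03,.09)),('w1',(.48,.54,-.01,.05))):
        z=(.066,.082) if nm[0]=='s' else (.072,.09)
        m=box(*b,*z); Q=P[m]
        if m.sum()>5: print(nm,m.sum(),cv2.minEnclosingCircle((Q[:,:2]*1000).astype(np.float32)),Q[:,2].mean(), rect(Q))
    m=box(.38,.68,-.08,.12,.098,.112);print('case',rect(P[m]),P[m][:,2].mean())
    # opening: ledge/inner boundaries
    m=box(.45,.57,-.37,-.28,.03,.055);print('handle',m.sum(),rect(P[m]),np.percentile(P[m][:,2],95))
    R,G,B=C[:,2],C[:,1],C[:,0]
    m=box(.37,.65,-.48,-.18,.0,.014)&(R>170)&(G>140); print('panel',m.sum(),rect(P[m]),P[m][:,2].mean(),P[m][:,:2].mean(0))
s=manip.get_state()
from scipy.spatial.transform import Rotation as Ro
q=s['ee_rot'];print(Ro.from_quat(np.r_[q[1:],q[0]]).as_matrix().round(3))
E
```

```text
top
mat 1814 (array([512.8, 214.9]), array([152.5,  72.7]), 4.5) 0.001304065817997229 [0.51169885 0.21490499]
tray A 366 (array([530.9, 418.1]), array([ 52.9, 129. ]), 89.18)
tray B 336 (array([473.2, 317. ]), array([129.3,  51.2]), 3.04)
s1 103 ((570.093505859375, 419.1418762207031), 12.571264266967773) 0.07212278209939318 (array([569.6, 418.9]), array([23.5, 24.5]), 0.45)
s2 106 ((530.4672241210938, 414.0500183105469), 13.266888618469238) 0.0722323974326282 (array([530.7, 414. ]), array([25.3, 23.1]), 89.44)
w5 246 ((570.2470092773438, 75.22345733642578), 31.504592895507812) 0.0795180190389444 (array([570.5,  67.6]), array([44.8, 58.3]), 89.97)
w1 99 ((508.8647766113281, 20.275476455688477), 12.523771286010742) 0.07717201947038886 (array([508.7,  20.5]), array([22.7, 24.8]), 89.72)
case (array([537.8,  20.1]), array([148.3, 238.3]), 89.57) 0.10428769933003552
handle 245 (array([ 509.5, -329.1]), array([69.3, 16.7]), 63.07) 0.04736616908527657
panel 3898 (array([ 510.4, -331.4]), array([134.4, 189.6]), 63.55) 0.005237417207554693 [ 0.50810014 -0.32853209]
side
mat 1760 (array([511.2
[... 416 characters left out ...]
34) 0.0714819552529889 (array([529.6, 414.7]), array([22.7, 24.7]), 30.97)
w5 10 ((561.8651733398438, 50.88212585449219), 8.772522926330566) 0.07697645013147843 (array([561.9,  50.7]), array([16.2,  7. ]), 6.66)
w1 65 ((507.8346862792969, 22.801206588745117), 13.3920259475708) 0.07653388008228892 (array([508.6,  22.6]), array([24.7, 25.4]), 26.61)
case (array([537.5,  22.7]), array([152.4, 239.1]), 89.78) 0.10320754130133822
handle 120 (array([ 507.3, -326.6]), array([69.9, 21.1]), 60.52) 0.045723905213087945
panel 847 (array([ 508.7, -334.7]), array([143. , 192.8]), 63.16) 0.004856269896801661 [ 0.49954734 -0.31655067]
[[ 0.271 -0.001 -0.962]
 [ 0.962 -0.002  0.271]
 [-0.002 -1.     0.   ]]
```

Request:
{"op": "arm_command", "data": {
  "commands": [
    [5,[3.45,-1.1,-0.4],0.023],
    [5,[3.45,-1.1,-0.4],0.023],
    [5,[3.45,-1.1,-0.4],0.023],
    [5,[3.45,-1.1,-0.4],0.023],
    [5,[3.45,-1.1,-0.4],0.023],
    [5,[3.45,-1.1,-0.4],0.023],
    [5,[3.45,-1.1,-0.4],0.023],
    [5,[3.45,-1.1,-0.4],0.023],
    [5,[3.45,-1.1,-0.4],0.023],
    [5,[3.45,-1.1,-0.4],0.023],
    [5,[3.45,-1.1,-0.4],0.023],
    [5,[3.45,-1.1,-0.4],0.023]
  ],
  "grip_force": 30
}}

```text
clock: 1.3
position: [0.5711, 0.4207, 0.1995]
ee_rot: [0.5, -0.499, -0.5, 0.501]
contact_force: [0.3, 0.9, 0.2]
width: 0.0496
```

Request:
{"op": "arm_command", "data": {
  "commands": [
    [5,[-0.15,-0.15,-3],0],
    [5,[0,0,-3],0],
    [5,[0,0,-3],0],
    [5,[0,0,-1.5],0],
    [5,[0,0,0],0]
  ]
}}

```text
clock: 1.8
position: [0.5669, 0.419, 0.0922]
ee_rot: [0.5, -0.499, -0.498, 0.502]
contact_force: [-0.8, -0.3, 0.4]
width: 0.0502
```

```bash
python3 - <<'E'
from h import *
print(manip.get_state()['position'])
d=shot('side','s1');im=cv2.imread('pics/s1.png');cv2.imwrite('pics/s1c.png',cv2.resize(im[200:384,100:340],None,fx=3,fy=3))
E
```

```text
[0.56689335 0.41897851 0.09220292]
```

View pics/s1c.png

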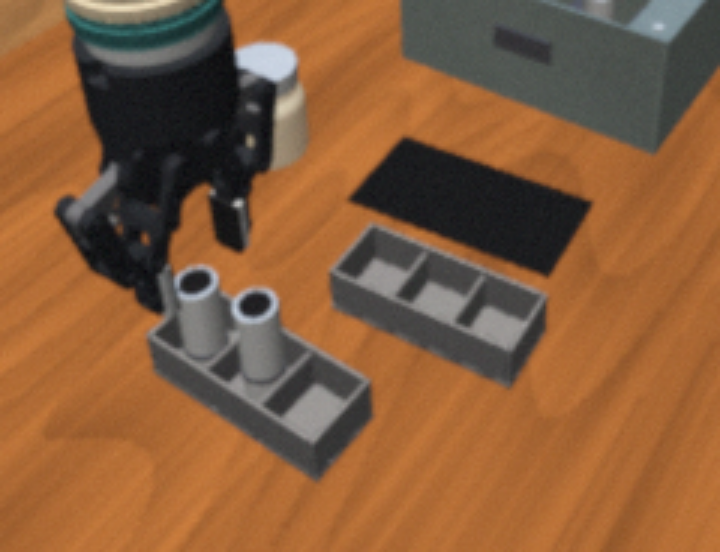

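Request:
{"op": "arm_command", "data": {
  "commands": [
    [5,[0.2,0,-2],0],
    [5,[0,0,-1.7],0],
    [5,[0,0,0],0],
    [2,[0,0,0],0],
    [2,[0,0,0],0],
    [2,[0,0,0],0],
    [2,[0,0,0],0],
    [2,[0,0,0],0]
  ]
}}

```text
clock: 2.65
position: [0.5717, 0.4207, 0.0605]
ee_rot: [-0.499, 0.5, 0.502, -0.499]
contact_force: [0.5, -0.5, 6.2]
width: 0.0249
```

Request:
{"op": "arm_command", "data": {
  "commands": [
    [2,[0,0,1],0],
    [2,[0,0,3],0],
    [2,[0,0,4],0],
    [2,[0,0,4],0],
    [2,[0,0,2],0],
    [2,[0,0,0],0]
  ]
}}

```text
clock: 3.25
position: [0.5721, 0.4209, 0.203]
ee_rot: [-0.499, 0.5, 0.503, -0.498]
contact_force: [-0.0, 0.5, -1.5]
width: 0.0249
```

Request:
{"op": "arm_command", "data": {
  "commands": [
    [2,[0,-3.6,0],-0.13],
    [2,[0,-3.6,0],-0.13],
    [2,[0,-3.6,0],-0.13],
    [2,[0,-3.6,0],-0.13],
    [2,[0,-3.6,0],-0.13],
    [2,[0,-3.6,0],-0.13],
    [2,[0,-3.6,0],-0.13],
    [2,[0,-3.6,0],-0.13],
    [2,[0,-3.6,0],-0.13],
    [2,[0,-3.6,0],-0.13],
    [2,[0,-3.6,0],-0.13],
    [2,[0,-3.6,0],-0.13]
  ]
}}

```text
clock: 4.45
position: [0.569, -0.0133, 0.1964]
ee_rot: [0.707, -0.707, -0.001, 0.004]
contact_force: [0.5, 0.6, -1.3]
width: 0.025
```

Request:
{"op": "arm_command", "data": {
  "commands": [
    [2,[0,0,0],0],
    [2,[0,0,0],0],
    [2,[0,0,0],0]
  ]
}}

```text
clock: 4.75
position: [0.5698, -0.0112, 0.1973]
ee_rot: [0.707, -0.707, -0.004, 0.005]
contact_force: [0.4, -0.4, -1.5]
width: 0.0252
```

```bash
cat > st.py <<'E'
from h import *
from scipy.spatial.transform import Rotation as Ro
def st():
    s=manip.get_state();q=s['ee_rot'];M=Ro.from_quat(np.r_[q[1:],q[0]]).as_matrix()
    print('t',round(s['clock'],2),'p',s['position'].round(4),'jaw',np.degrees(np.arctan2(M[1,0],M[0,0])).round(2),'app',M[:,1].round(3),'F',s['contact_force'].round(1),'w',round(s['width'],4),'q',s['qpos'].round(2))
if __name__=='__main__':
    import sys
    st()
E
python3 st.py;python3 - <<'E'
from h import *
d=shot('top','t2');W=cloud(d);np.save('t2.npy',W)
im=cv2.imread('pics/t2.png');cv2.imwrite('pics/t2c.png',cv2.resize(im[130:300,180:340],None,fx=3.5,fy=3.5))
shot('side','s2')
E
```

```text
t 4.75 p [ 0.5698 -0.0112  0.1973] jaw 0.74 app [-0.002  0.001 -1.   ] F [ 0.4 -0.4 -1.5] w 0.0252 q [-0.14  0.3   1.6   0.    1.24 -0.16]
```

View pics/s2.png

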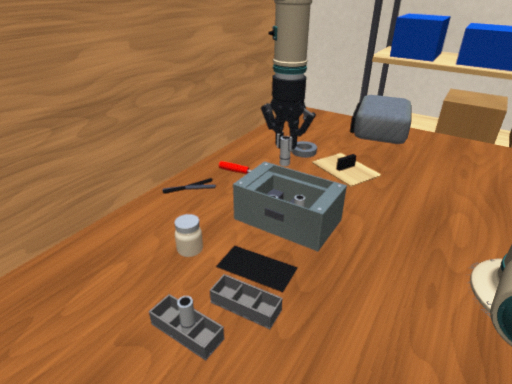

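```bash
python3 - <<'E'
from h import *
d=shot('side');W=cloud(d)
P=W[137:166,270:300].reshape(-1,3)
m=(P[:,0]>.5)&(P[:,0]<.7)&(P[:,1]>-.1)&(P[:,1]<.05)&(P[:,2]>.115);P=P[m]
for a in np.arange(.12,.2,.01):
    q=P[(P[:,2]>=a)&(P[:,2]<a+.01)]
    if len(q): print(round(a,3),len(q),q.min(0).round(4),q.max(0).round(4),q.mean(0).round(4))
E
```

```text
0.13 2 [ 0.5583 -0.0068  0.1397] [0.575  0.0041 0.1398] [ 0.5667 -0.0014  0.1397]
0.14 37 [ 0.5583 -0.0163  0.1406] [0.5806 0.0072 0.1489] [5.668e-01 1.000e-04 1.449e-01]
0.15 42 [ 0.558  -0.0113  0.1501] [0.5819 0.0061 0.16  ] [0.5668 0.0008 0.155 ]
0.16 36 [ 0.558  -0.0099  0.1603] [0.5817 0.0062 0.1698] [0.5658 0.0013 0.1651]
0.17 36 [ 0.5573 -0.0089  0.1701] [0.5776 0.0058 0.1798] [0.5663 0.0012 0.1748]
0.18 62 [ 0.546  -0.0161  0.18  ] [0.5958 0.0057 0.19  ] [5.680e-01 1.000e-04 1.852e-01]
0.19 87 [ 0.5441 -0.0172  0.1901] [0.5967 0.0057 0.1999] [ 0.5661 -0.0011  0.195 ]
0.2 100 [ 0.5444 -0.0162  0.2002] [0.5963 0.0064 0.2099] [ 0.5666 -0.0016  0.2058]
```

View pics/t2c.png

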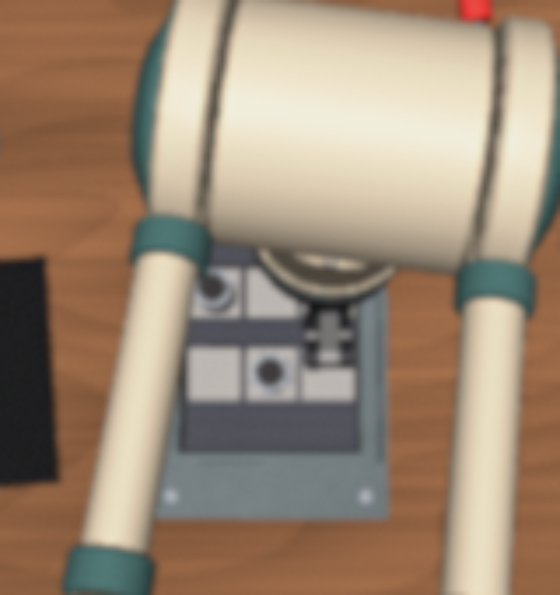

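Request:
{"op": "arm_command", "data": {
  "commands": [
    [2,[-0.45,-0.65,0],-0.015],
    [2,[0,0,0],0],
    [2,[0,0,-2],0],
    [2,[0,0,-2],0],
    [2,[0,0,-2],0],
    [2,[0,0,-2],0],
    [2,[0,0,-1],0],
    [2,[0,0,0],0],
    [2,[0,0,0],0]
  ]
}}

```text
clock: 5.8
position: [0.5665, -0.0186, 0.1089]
ee_rot: [-0.707, 0.707, -0.001, 0.001]
contact_force: [0.4, -0.0, -0.6]
width: 0.0247
```

```bash
python3 st.py;python3 - <<'E'
from h import *
shot('side','s3')
im=cv2.imread('pics/s3.png');cv2.imwrite('pics/s3c.png',cv2.resize(im[130:250,210:370],None,fx=4.5,fy=4.5,interpolation=cv2.INTER_CUBIC))
E
```

```text
t 5.8 p [ 0.5665 -0.0186  0.1089] jaw -0.17 app [ 0.001 -0.    -1.   ] F [ 0.4 -0.  -0.6] w 0.0247 q [-0.16  0.37  1.73  0.    1.04 -0.15]
```

View pics/s3c.png

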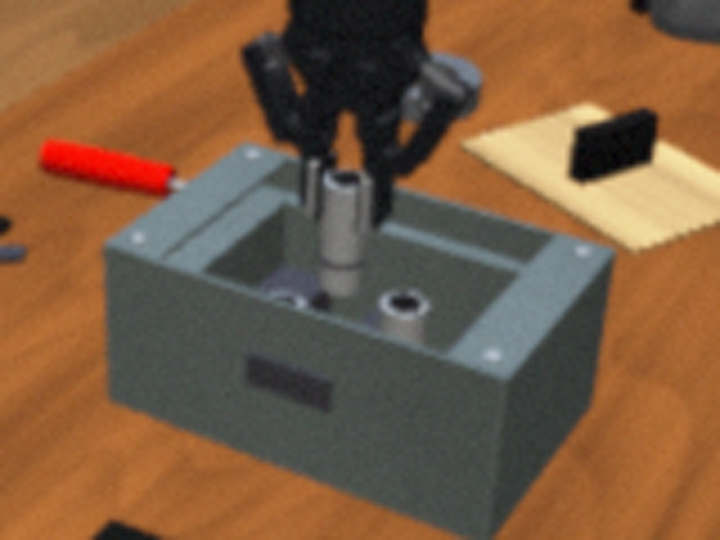

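Request:
{"op": "arm_command", "data": {
  "commands": [
    [2,[0,0,-1],0],
    [2,[0,0,-1],0],
    [2,[0,0,-1],0],
    [2,[0,0,0],0]
  ]
}}

```text
clock: 6.25
position: [0.5646, -0.0183, 0.0764]
ee_rot: [0.707, -0.707, 0.002, 0.0]
contact_force: [-1.7, 0.1, -2.2]
width: 0.0253
```

Request:
{"op": "arm_command", "data": {
  "commands": [
    [2,[0,0,-0.4],0],
    [2,[0,0,-0.4],0],
    [2,[0,0,-0.3],0],
    [2,[0,0,0],0]
  ]
}}

```text
clock: 6.65
position: [0.5658, -0.0185, 0.0669]
ee_rot: [0.707, -0.707, 0.001, -0.001]
contact_force: [-0.7, 0.5, -1.7]
width: 0.025
```

```bash
python3 st.py
```

```text
t 6.65 p [ 0.5658 -0.0185  0.0669] jaw -0.17 app [-0.001  0.    -1.   ] F [-0.7  0.5 -1.7] w 0.025 q [-0.16  0.42  1.78 -0.    0.94 -0.15]
```

Not yet on the floor (force still shows the weight); go a little lower.

Request:
{"op": "arm_command", "data": {
  "commands": [
    [2,[0,0,-0.2],0],
    [2,[0,0,0],0]
  ]
}}

```text
clock: 6.85
position: [0.5663, -0.0186, 0.0656]
ee_rot: [-0.707, 0.707, -0.001, 0.001]
contact_force: [-0.0, -0.0, -1.2]
width: 0.0252
```

Request:
{"op": "arm_command", "data": {
  "commands": [
    [2,[0,0,-0.2],0],
    [2,[0,0,0],0]
  ]
}}

```text
clock: 7.05
position: [0.5664, -0.0186, 0.0654]
ee_rot: [-0.707, 0.707, -0.0, 0.002]
contact_force: [-3.3, 0.9, 11.8]
width: 0.0252
```

Request:
{"op": "arm_command", "data": {
  "commands": [
    [2,[0,0,-0.2],0],
    [2,[0,0,0],0]
  ]
}}

```text
clock: 7.25
position: [0.5664, -0.0186, 0.0653]
ee_rot: [-0.707, 0.707, -0.0, 0.002]
contact_force: [-6.4, 1.2, 23.3]
width: 0.025
```

Request:
{"op": "arm_command", "data": {
  "commands": [
    [2,[0,0,0.35],0],
    [4,[0,0,0],0],
    [4,[0,0,0],0],
    [4,[0,0,0],0],
    [4,[0,0,2],0],
    [4,[0,0,3],0],
    [4,[0,0,4],0],
    [4,[0,0,4],0]
  ]
}}

```text
clock: 8.05
position: [0.5655, -0.0185, 0.1951]
ee_rot: [0.707, -0.707, 0.002, -0.0]
contact_force: [1.4, -0.4, -0.2]
width: 0.0395
```

Request:
{"op": "arm_command", "data": {
  "commands": [
    [5,[0,3.6,0],0.13],
    [5,[-0.3,3.6,0],0.13],
    [5,[-0.3,3.6,0],0.13],
    [5,[-0.3,3.6,0],0.13],
    [5,[-0.3,3.6,0],0.13],
    [5,[-0.3,3.6,0],0.13],
    [5,[-0.3,3.6,0],0.13],
    [5,[-0.3,3.6,0],0.13],
    [5,[-0.3,3.6,0],0.13],
    [5,[-0.3,3.6,0],0.13],
    [5,[-0.3,3.6,0],0.13],
    [5,[-0.3,3.6,0],0.13]
  ]
}}

```text
clock: 9.25
position: [0.5327, 0.4149, 0.194]
ee_rot: [0.502, -0.502, -0.498, 0.498]
contact_force: [1.0, -0.8, 0.8]
width: 0.0503
```

Request:
{"op": "arm_command", "data": {
  "commands": [
    [5,[0,0,-1],0],
    [5,[0,0,0],0],
    [5,[0,0,0],0]
  ]
}}

```text
clock: 9.55
position: [0.5327, 0.4122, 0.1838]
ee_rot: [-0.504, 0.504, 0.495, -0.497]
contact_force: [0.7, -0.3, -0.5]
width: 0.0499
```

```bash
python3 st.py; python3 - <<'E'
from h import *
d=shot('top','t4');W=cloud(d)
im=cv2.imread('pics/t4.png');cv2.imwrite('pics/t4c.png',cv2.resize(im[130:300,60:300],None,fx=3.2,fy=3.2))
for n,W in(('top',W),('side',cloud(shot('side')))):
    P=W.reshape(-1,3)
    m=(P[:,0]>.505)&(P[:,0]<.552)&(P[:,1]>.39)&(P[:,1]<.45)&(P[:,2]>.066)&(P[:,2]<.082);Q=P[m]
    if m.sum()>5:print(n,m.sum(),cv2.minEnclosingCircle((Q[:,:2]*1000).astype(np.float32)))
E
```

```text
t 9.55 p [0.5327 0.4122 0.1838] jaw 89.14 app [-0.002 -0.002 -1.   ] F [ 0.7 -0.3 -0.5] w 0.0499 q [ 0.56  0.46  1.38 -0.    1.31 -1.  ]
top 102 ((529.8163452148438, 413.424560546875), 12.952869415283203)
side 158 ((529.5476684570312, 414.4842529296875), 13.024312973022461)
```

View pics/t4c.png

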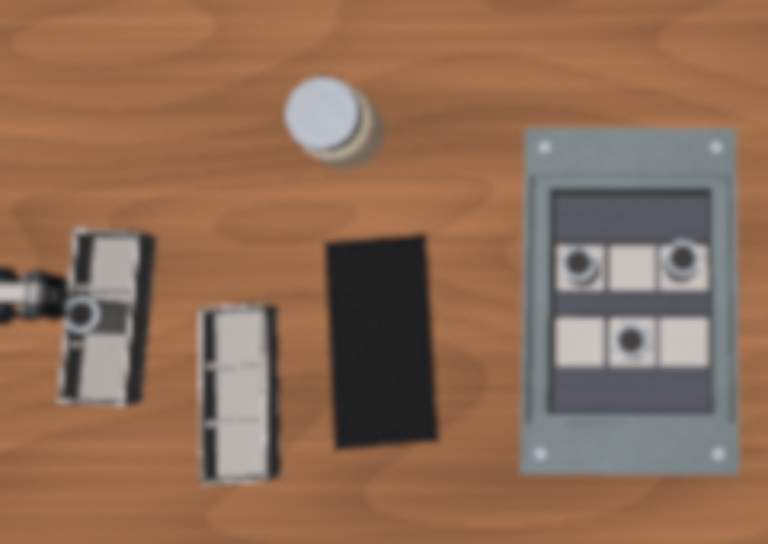

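Request:
{"op": "arm_command", "data": {
  "commands": [
    [5,[-0.25,0.15,-3],0],
    [5,[0,0,-3],0],
    [5,[0,0,-3],0],
    [5,[0,0,-2],0],
    [5,[0,0,-1.4],0],
    [5,[0,0,0],0],
    [2,[0,0,0],0],
    [2,[0,0,0],0],
    [2,[0,0,0],0],
    [2,[0,0,0],0],
    [2,[0,0,0],0]
  ]
}}

```text
clock: 10.75
position: [0.5316, 0.4154, 0.0624]
ee_rot: [-0.503, 0.504, 0.498, -0.495]
contact_force: [0.7, -1.1, 5.3]
width: 0.0252
```

Request:
{"op": "arm_command", "data": {
  "commands": [
    [2,[0,0,1],0],
    [2,[0,0,3],0],
    [2,[0,0,4],0],
    [2,[0,0,4],0],
    [2,[0,0,1.8],0],
    [2,[0,0,0],0]
  ]
}}

```text
clock: 11.35
position: [0.5318, 0.416, 0.2028]
ee_rot: [-0.503, 0.504, 0.499, -0.494]
contact_force: [-0.4, -0.2, -1.8]
width: 0.0252
```

Request:
{"op": "arm_command", "data": {
  "commands": [
    [2,[-0.2,-3.6,0],-0.13],
    [2,[-0.2,-3.6,0],-0.13],
    [2,[-0.2,-3.6,0],-0.13],
    [2,[-0.2,-3.6,0],-0.13],
    [2,[-0.2,-3.6,0],-0.13],
    [2,[-0.2,-3.6,0],-0.13],
    [2,[-0.2,-3.6,0],-0.13],
    [2,[-0.2,-3.6,0],-0.13],
    [2,[-0.2,-3.6,0],-0.13],
    [2,[-0.2,-3.6,0],-0.13],
    [2,[-0.2,-3.6,0],-0.13],
    [2,[-0.2,-3.6,0],-0.13]
  ]
}}

```text
clock: 12.55
position: [0.5049, -0.0181, 0.197]
ee_rot: [0.707, -0.707, 0.004, -0.002]
contact_force: [1.1, -0.1, -1.3]
width: 0.0249
```

Request:
{"op": "arm_command", "data": {
  "commands": [
    [2,[0,0,0],0],
    [2,[0,0,0],0],
    [2,[0,0,0],0]
  ]
}}

```text
clock: 12.85
position: [0.5058, -0.0161, 0.1979]
ee_rot: [0.708, -0.707, 0.001, 0.0]
contact_force: [0.3, 0.3, -0.5]
width: 0.025
```

```bash
python3 st.py
```

```text
t 12.85 p [ 0.5058 -0.0161  0.1979] jaw -0.11 app [-0.002  0.001 -1.   ] F [ 0.3  0.3 -0.5] w 0.025 q [-0.17  0.21  1.73  0.    1.21 -0.17]
```

Request:
{"op": "arm_command", "data": {
  "commands": [
    [2,[0.3,-0.1,0],0],
    [2,[0,0,0],0],
    [2,[0,0,-2],0],
    [2,[0,0,-2],0],
    [2,[0,0,-2],0],
    [2,[0,0,-2],0],
    [2,[0,0,-1],0],
    [2,[0,0,0],0],
    [2,[0,0,0],0]
  ]
}}

```text
clock: 13.75
position: [0.5101, -0.0178, 0.1093]
ee_rot: [-0.707, 0.707, -0.001, 0.001]
contact_force: [0.3, -0.4, -0.1]
width: 0.0252
```

```bash
python3 st.py;python3 - <<'E'
from h import *
shot('side','s5')
im=cv2.imread('pics/s5.png');cv2.imwrite('pics/s5c.png',cv2.resize(im[130:250,210:370],None,fx=4.5,fy=4.5,interpolation=cv2.INTER_CUBIC))
E
```

```text
t 13.75 p [ 0.5101 -0.0178  0.1093] jaw -0.14 app [ 0.001 -0.    -1.   ] F [ 0.3 -0.4 -0.1] w 0.0252 q [-0.17  0.3   1.85  0.    0.99 -0.17]
```

View pics/s5c.png

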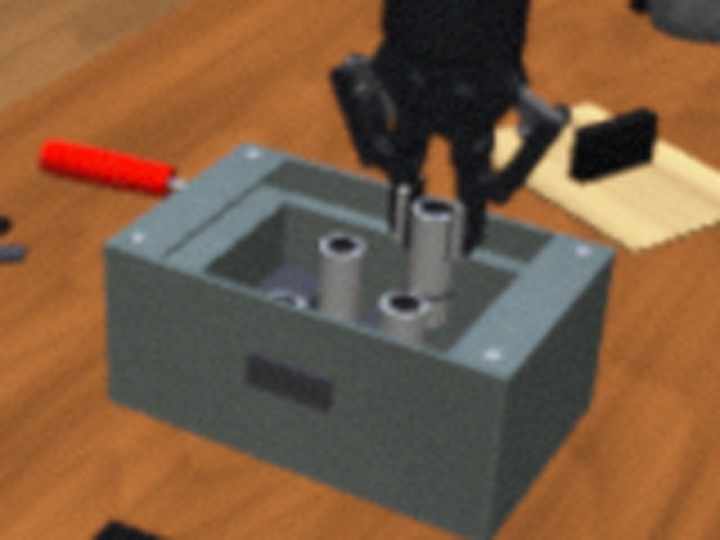

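Request:
{"op": "arm_command", "data": {
  "commands": [
    [2,[0,0,-1],0],
    [2,[0,0,-1],0],
    [2,[0,0,-1],0],
    [2,[0,0,-0.6],0],
    [2,[0,0,0],0]
  ]
}}

```text
clock: 14.3
position: [0.5086, -0.0179, 0.0715]
ee_rot: [0.707, -0.707, 0.002, -0.0]
contact_force: [-0.1, 0.1, -1.3]
width: 0.0251
```

Request:
{"op": "arm_command", "data": {
  "commands": [
    [2,[0,0,-0.3],0],
    [2,[0,0,0],0]
  ]
}}

```text
clock: 14.5
position: [0.5096, -0.0181, 0.0697]
ee_rot: [0.707, -0.707, 0.001, -0.001]
contact_force: [0.1, -0.4, -1.5]
width: 0.0249
```

Request:
{"op": "arm_command", "data": {
  "commands": [
    [2,[0,0,-0.2],0],
    [2,[0,0,0],0]
  ]
}}

```text
clock: 14.7
position: [0.5096, -0.0181, 0.0679]
ee_rot: [-0.707, 0.707, -0.001, 0.001]
contact_force: [-0.1, -0.3, -1.5]
width: 0.0252
```

Request:
{"op": "arm_command", "data": {
  "commands": [
    [2,[0,0,-0.2],0],
    [2,[0,0,0],0]
  ]
}}

```text
clock: 14.9
position: [0.5098, -0.0181, 0.0674]
ee_rot: [-0.707, 0.707, -0.001, 0.001]
contact_force: [-3.3, -0.0, 9.5]
width: 0.0248
```

Request:
{"op": "arm_command", "data": {
  "commands": [
    [2,[0,0,0.15],0],
    [3.9,[0,0,0],0],
    [3.9,[0,0,0],0],
    [3.9,[0,0,0],0],
    [3.9,[0,0,2],0],
    [3.9,[0,0,3],0],
    [3.9,[0,0,4],0],
    [3.9,[0,0,4],0],
    [3.9,[0,0,0],0]
  ]
}}

```text
clock: 15.8
position: [0.5132, -0.0186, 0.2028]
ee_rot: [-0.706, 0.708, 0.003, 0.005]
contact_force: [1.2, -0.6, 0.6]
width: 0.0392
```

```bash
python3 st.py; cat > trays.py <<'E'
from h import *
def rect(P):
    r=cv2.minAreaRect((P[:,:2]*1000).astype(np.float32)); return np.round(r[0],1),np.round(r[1],1),round(r[2],2)
def pca(Q):
    c=Q[:,:2]-Q[:,:2].mean(0);w,v=np.linalg.eigh(c.T@c);a=np.degrees(np.arctan2(v[1,1],v[0,1]));return (a+90)%180-90
def meas(tag,boxes):
  for n in('top','side'):
    d=shot(n,tag+n);W=cloud(d);ok=~np.isnan(W[...,0]);P=W[ok];C=d['pixels'][ok].astype(int)
    for nm,b in boxes.items():
        m=(P[:,0]>b[0])&(P[:,0]<b[1])&(P[:,1]>b[2])&(P[:,1]<b[3])&(P[:,2]>b[4])&(P[:,2]<b[5])
        if nm=='mat': m&=(C.max(1)<45)
        if m.sum()>10: print(n,nm,m.sum(),rect(P[m]),'pca',pca(P[m]).round(2),'z',np.median(P[m][:,2]).round(4))
E
python3 - <<'E'
from trays import *
meas('m1',{'A':(.45,.62,.37,.46,.026,.039),'Afl':(.47,.6,.4,.44,.001,.008),'B':(.38,.56,.28,.36,.026,.039),'mat':(.4,.63,.13,.29,-.01,.012)})
im=cv2.imread('pics/m1top.png');cv2.imwrite('pics/m1c.png',cv2.resize(im[130:300,60:300],None,fx=3.2,fy=3.2))
E
```

```text
t 15.8 p [ 0.5132 -0.0186  0.2028] jaw -0.17 app [ 0.012 -0.002 -1.   ] F [ 1.2 -0.6  0.6] w 0.0392 q [-0.17  0.21  1.72  0.    1.21 -0.17]
top A 354 (array([530.7, 418.4]), array([ 52. , 129.3]), 87.87) pca -1.15 z 0.0317
top Afl 462 (array([531.8, 424.2]), array([ 31.8, 122.9]), 89.39) pca -0.67 z 0.0029
top B 342 (array([473.2, 316.8]), array([129.5,  51.9]), 3.08) pca 2.81 z 0.0316
top mat 1834 (array([512.6, 215. ]), array([152.4,  73.4]), 4.47) pca 4.67 z 0.0013
side A 749 (array([529. , 419.7]), array([ 50.3, 131. ]), 87.37) pca -1.84 z 0.0313
side Afl 495 (array([538.5, 413.9]), array([108.5,  27.6]), 0.01) pca -0.78 z 0.0033
side B 619 (array([472.5, 318.1]), array([130.6,  52. ]), 3.06) pca 2.7 z 0.0306
side mat 1754 (array([511. , 215.8]), array([156.1,  78.3]), 4.68) pca 4.51 z 0.001
```

View pics/m1c.png

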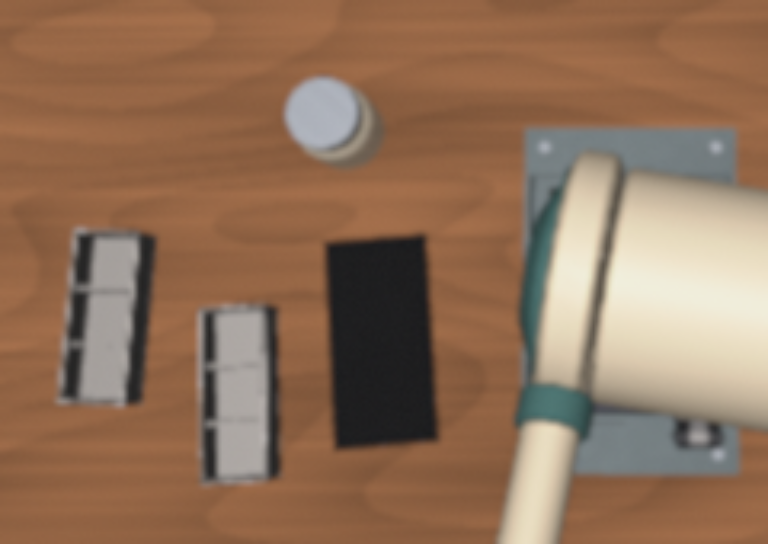

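Request:
{"op": "arm_command", "data": {
  "commands": [
    [8,[0.15,3.65,0],0.128],
    [8,[0.15,3.65,0],0.128],
    [8,[0.15,3.65,0],0.128],
    [8,[0.15,3.65,0],0.128],
    [8,[0.15,3.65,0],0.128],
    [8,[0.15,3.65,0],0.128],
    [8,[0.15,3.65,0],0.128],
    [8,[0.15,3.65,0],0.128],
    [8,[0.15,3.65,0],0.128],
    [8,[0.15,3.65,0],0.128],
    [8,[0.15,3.65,0],0.128],
    [8,[0.15,3.65,0],0.128]
  ]
}}

```text
clock: 17.1
position: [0.5264, 0.4208, 0.1945]
ee_rot: [0.508, -0.508, -0.49, 0.493]
contact_force: [0.5, -0.7, -0.8]
width: 0.0802
```

Request:
{"op": "arm_command", "data": {
  "commands": [
    [8,[0,0,-2],0],
    [8,[0,0,-2],0],
    [8,[0,0,-2],0],
    [8,[0,0,-1],0],
    [8,[0,0,0],0],
    [8,[0,0,0],0]
  ]
}}

```text
clock: 17.7
position: [0.5276, 0.4199, 0.1269]
ee_rot: [0.509, -0.509, -0.49, 0.491]
contact_force: [-1.1, 0.3, -0.2]
width: 0.0797
```

```bash
python3 st.py
```

```text
t 17.7 p [0.5276 0.4199 0.1269] jaw 87.82 app [-0.001 -0.    -1.   ] F [-1.1  0.3 -0.2] w 0.0797 q [ 0.57  0.5   1.45  0.    1.19 -0.96]
```

Down to TCP z ≈ 0.026.

Request:
{"op": "arm_command", "data": {
  "commands": [
    [8,[0.3,-0.1,-2],0],
    [8,[0,0,-3],0],
    [8,[0,0,-3],0],
    [8,[0,0,-1],0],
    [8,[0,0,-1],0],
    [8,[0,0,0],0],
    [8,[0,0,0],0]
  ]
}}

```text
clock: 18.4
position: [0.5314, 0.4195, 0.0286]
ee_rot: [-0.509, 0.509, 0.491, -0.49]
contact_force: [-0.9, -0.5, -0.7]
width: 0.0803
```

```bash
python3 st.py;python3 - <<'E'
from h import *
shot('side','s6')
im=cv2.imread('pics/s6.png');cv2.imwrite('pics/s6c.png',cv2.resize(im[200:384,100:340],None,fx=3,fy=3))
E
```

```text
t 18.4 p [0.5314 0.4195 0.0286] jaw 87.84 app [ 0.002  0.001 -1.   ] F [-0.9 -0.5 -0.7] w 0.0803 q [ 0.57  0.6   1.56  0.    0.99 -0.97]
```

View pics/s6c.png

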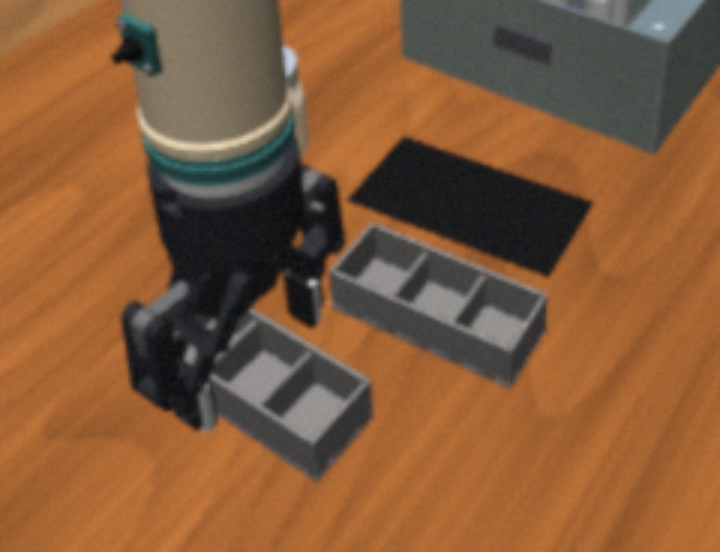

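Request:
{"op": "arm_command", "data": {
  "commands": [
    [8,[0,-0.05,-0.4],0],
    [4.5,[0,0,0],0],
    [4.5,[0,0,0],0],
    [4.5,[0,0,0],0],
    [4.5,[0,0,0],0],
    [4.5,[0,0,0],0],
    [4.5,[0,0,0],0]
  ]
}}

```text
clock: 19.15
position: [0.5308, 0.4186, 0.0237]
ee_rot: [-0.509, 0.509, 0.491, -0.49]
contact_force: [-0.1, 1.0, 3.0]
width: 0.0493
```

Request:
{"op": "arm_command", "data": {
  "commands": [
    [4.5,[0,0,1],0],
    [4.5,[0,0,2],0],
    [4.5,[0,0,3],0],
    [4.5,[0,0,2],0],
    [4.5,[0,0,0],0]
  ]
}}

```text
clock: 19.65
position: [0.5323, 0.4196, 0.1068]
ee_rot: [-0.509, 0.51, 0.493, -0.488]
contact_force: [0.6, 0.3, -1.3]
width: 0.0497
```

```bash
python3 st.py
```

```text
t 19.65 p [0.5323 0.4196 0.1068] jaw 87.84 app [ 0.006  0.004 -1.   ] F [ 0.6  0.3 -1.3] w 0.0497 q [ 0.56  0.52  1.48  0.    1.14 -0.97]
```

Request:
{"op": "arm_command", "data": {
  "commands": [
    [4.5,[-0.25,-2.5,0],0.015],
    [4.5,[-0.25,-2.5,0],0.015],
    [4.5,[-0.25,-2.5,0],0.015],
    [4.5,[-0.25,-2.5,0],0.015],
    [4.5,[-0.25,-2.5,0],0.015],
    [4.5,[-0.25,-2.5,0],0.015],
    [4.5,[-0.25,-2.5,0],0.015],
    [4.5,[-0.25,-2.5,0],0.013],
    [4.5,[0,0,0],0],
    [4.5,[0,0,0],0]
  ]
}}

```text
clock: 20.65
position: [0.5099, 0.218, 0.1024]
ee_rot: [0.48, -0.479, -0.519, 0.52]
contact_force: [0.4, 0.1, -2.2]
width: 0.0493
```

```bash
python3 st.py
```

```text
t 20.65 p [0.5099 0.218  0.1024] jaw 94.51 app [-0.002  0.    -1.   ] F [ 0.4  0.1 -2.2] w 0.0493 q [ 0.28  0.37  1.76  0.    1.01 -1.37]
```

Request:
{"op": "arm_command", "data": {
  "commands": [
    [4.5,[0.2,-0.25,-2],0],
    [4.5,[0,0,-2],0],
    [4.5,[0,0,-2],0],
    [4.5,[0,0,-1],0],
    [4.5,[0,0,0],0],
    [4.5,[0,0,0],0]
  ]
}}

```text
clock: 21.25
position: [0.5129, 0.2165, 0.0335]
ee_rot: [-0.479, 0.479, 0.52, -0.52]
contact_force: [0.2, -0.4, -0.7]
width: 0.0494
```

Request:
{"op": "arm_command", "data": {
  "commands": [
    [4.5,[0,0,-0.3],0],
    [4.5,[0,0,0],0],
    [4.5,[0,0,0],0]
  ]
}}

```text
clock: 21.55
position: [0.5128, 0.216, 0.0309]
ee_rot: [-0.479, 0.48, 0.52, -0.519]
contact_force: [0.2, -0.5, -1.9]
width: 0.0494
```

Request:
{"op": "arm_command", "data": {
  "commands": [
    [4.5,[0,0,-0.2],0],
    [4.5,[0,0,0],0],
    [4.5,[0,0,0],0]
  ]
}}

```text
clock: 21.85
position: [0.5125, 0.2159, 0.0283]
ee_rot: [-0.48, 0.48, 0.52, -0.52]
contact_force: [-0.4, -0.3, -0.8]
width: 0.0493
```

Request:
{"op": "arm_command", "data": {
  "commands": [
    [4.5,[0,0,-0.2],0],
    [4.5,[0,0,0],0],
    [4.5,[0,0,0],0]
  ]
}}

```text
clock: 22.15
position: [0.5125, 0.2159, 0.0262]
ee_rot: [0.48, -0.479, -0.52, 0.52]
contact_force: [0.9, -0.3, -2.0]
width: 0.0492
```

Request:
{"op": "arm_command", "data": {
  "commands": [
    [4.5,[0,0,-0.15],0],
    [4.5,[0,0,0],0],
    [4.5,[0,0,0],0]
  ]
}}

```text
clock: 22.45
position: [0.5127, 0.216, 0.0257]
ee_rot: [-0.479, 0.48, 0.52, -0.519]
contact_force: [-2.3, -0.7, 5.1]
width: 0.0496
```

Request:
{"op": "arm_command", "data": {
  "commands": [
    [7,[0,0,0.05],0],
    [7,[0,0,0],0],
    [7,[0,0,0],0],
    [7,[0,0,0],0],
    [7,[0,0,2],0],
    [7,[0,0,3],0],
    [7,[0,0,4],0],
    [7,[-1,2.5,0],-0.007],
    [7,[-1,2.5,0],-0.007],
    [7,[-1,2.5,0],-0.007],
    [7,[-1,2.5,0],-0.007],
    [7,[0,0,0],0]
  ]
}}

```text
clock: 23.65
position: [0.4713, 0.3185, 0.1152]
ee_rot: [-0.487, 0.486, 0.514, -0.513]
contact_force: [0.8, -0.6, -0.2]
width: 0.07
```

Request:
{"op": "arm_command", "data": {
  "commands": [
    [7,[0,0,0],0],
    [7,[0,0,0],0]
  ]
}}

```text
clock: 23.85
position: [0.4727, 0.3152, 0.1152]
ee_rot: [0.487, -0.487, -0.513, 0.513]
contact_force: [-0.5, 0.4, -0.3]
width: 0.0699
```

```bash
python3 st.py;python3 - <<'E'
from trays import *
meas('m2',{'A':(.4,.63,.15,.27,.027,.042),'B':(.38,.56,.28,.36,.026,.039)})
E
```

```text
t 23.85 p [0.4727 0.3152 0.1152] jaw 92.98 app [-0.    -0.001 -1.   ] F [-0.5  0.4 -0.3] w 0.0699 q [ 0.47  0.37  1.72 -0.    1.05 -1.16]
top A 314 (array([512.6, 217. ]), array([129.7,  50.7]), 4.65) pca 4.25 z 0.0338
top B 274 (array([473.2, 316.9]), array([129.7,  50.5]), 3.15) pca 2.11 z 0.0321
side A 365 (array([511.9, 216.5]), array([129.5,  53.3]), 4.02) pca 0.75 z 0.032
side B 608 (array([473. , 317.8]), array([131.7,  52.1]), 3.0) pca 4.18 z 0.0304
```

View pics/m2side.png

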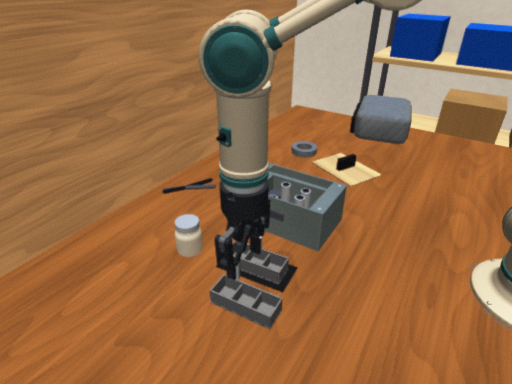

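Request:
{"op": "arm_command", "data": {
  "commands": [
    [7,[0,0.2,-2],0],
    [7,[0,0,-3],0],
    [7,[0,0,-2],0],
    [7,[0,0,-1],0],
    [7,[0,0,-1],0],
    [7,[0,0,0],0],
    [4.5,[0,0,0],0],
    [4.5,[0,0,0],0],
    [4.5,[0,0,0],0],
    [4.5,[0,0,0],0],
    [4.5,[0,0,0],0],
    [4.5,[0,0,0],0]
  ]
}}

```text
clock: 25.15
position: [0.4733, 0.3183, 0.0263]
ee_rot: [-0.486, 0.487, 0.514, -0.512]
contact_force: [-0.0, -0.7, 5.0]
width: 0.0491
```

Request:
{"op": "arm_command", "data": {
  "commands": [
    [4.5,[0,0,1],0],
    [4.5,[0,0,2],0],
    [4.5,[0,0,3],0],
    [4.5,[0,0,3],0],
    [4.5,[0,0,0],0],
    [4.5,[0,0,0],0]
  ]
}}

```text
clock: 25.75
position: [0.4723, 0.3179, 0.1157]
ee_rot: [-0.487, 0.487, 0.513, -0.513]
contact_force: [-0.5, -0.7, -1.1]
width: 0.0491
```

```bash
python3 st.py
```

```text
t 25.75 p [0.4723 0.3179 0.1157] jaw 93.0 app [ 0.  0. -1.] F [-0.5 -0.7 -1.1] w 0.0491 q [ 0.47  0.37  1.72  0.    1.05 -1.15]
```

Request:
{"op": "arm_command", "data": {
  "commands": [
    [4.5,[1,-2.5,0],0.007],
    [4.5,[1,-2.5,0],0.007],
    [4.5,[1,-2.5,0],0.007],
    [4.5,[1,-2.6,0],0.007],
    [4.5,[0,0,-1],0],
    [4.5,[0,0,-1],0],
    [4.5,[0,0,0],0],
    [4.5,[0,0,0],0],
    [4.5,[0,0,0],0]
  ]
}}

```text
clock: 26.65
position: [0.5122, 0.2177, 0.0952]
ee_rot: [0.479, -0.479, -0.52, 0.52]
contact_force: [0.9, 0.1, -1.9]
width: 0.0494
```

```bash
python3 st.py
```

```text
t 26.65 p [0.5122 0.2177 0.0952] jaw 94.66 app [-0.  0. -1.] F [ 0.9  0.1 -1.9] w 0.0494 q [ 0.28  0.38  1.77  0.    1.   -1.38]
```

Request:
{"op": "arm_command", "data": {
  "commands": [
    [4.5,[0.05,-0.15,-1],0],
    [4.5,[0,0,-1],0],
    [4.5,[0,0,-0.8],0],
    [4.5,[0,0,0],0],
    [4.5,[0,0,0],0]
  ]
}}

```text
clock: 27.15
position: [0.5128, 0.2154, 0.0669]
ee_rot: [0.48, -0.479, -0.519, 0.52]
contact_force: [1.2, -0.9, -1.6]
width: 0.0493
```

Request:
{"op": "arm_command", "data": {
  "commands": [
    [4.5,[0,0,-0.2],0],
    [4.5,[0,0,0],0],
    [4.5,[0,0,0],0]
  ]
}}

```text
clock: 27.45
position: [0.5132, 0.2155, 0.0655]
ee_rot: [-0.479, 0.48, 0.52, -0.519]
contact_force: [-0.2, 0.4, -1.3]
width: 0.0491
```

Request:
{"op": "arm_command", "data": {
  "commands": [
    [4.5,[0,0,-0.2],0],
    [4.5,[0,0,0],0],
    [4.5,[0,0,0],0]
  ]
}}

```text
clock: 27.75
position: [0.513, 0.2154, 0.0633]
ee_rot: [-0.48, 0.48, 0.52, -0.52]
contact_force: [-0.5, -0.1, -1.4]
width: 0.0491
```

```bash
python3 st.py;python3 - <<'E'
from h import *
shot('side','s7')
im=cv2.imread('pics/s7.png');cv2.imwrite('pics/s7c.png',cv2.resize(im[180:330,170:340],None,fx=4,fy=4))
E
```

```text
t 27.75 p [0.513  0.2154 0.0633] jaw 94.59 app [-0.  0. -1.] F [-0.5 -0.1 -1.4] w 0.0491 q [ 0.27  0.41  1.81  0.    0.92 -1.38]
```

View pics/s7c.png

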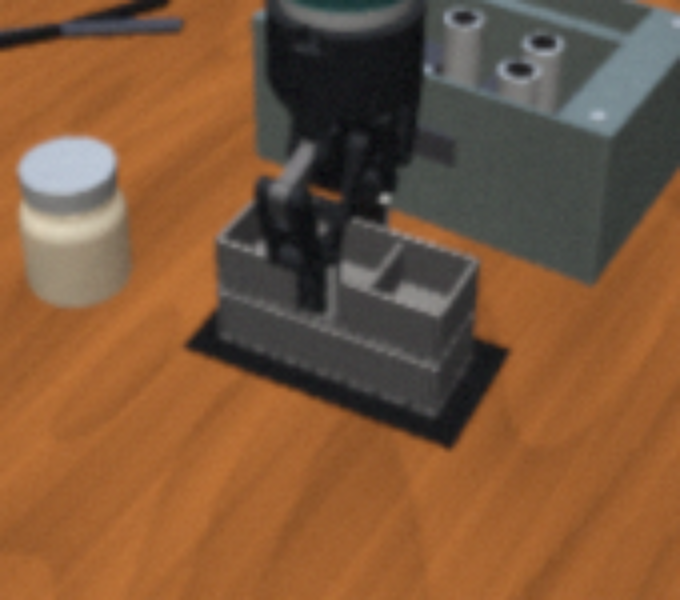

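The upper tray hangs directly over the lower one (stack at crop pixels 220–475, 220–415) and the edges line up; lower the last millimetre or two.

Request:
{"op": "arm_command", "data": {
  "commands": [
    [4.5,[0,0,-0.15],0],
    [4.5,[0,0,0],0]
  ]
}}

```text
clock: 28.0
position: [0.5133, 0.2155, 0.0623]
ee_rot: [-0.479, 0.48, 0.52, -0.519]
contact_force: [-1.2, -1.0, 2.1]
width: 0.0493
```

Request:
{"op": "arm_command", "data": {
  "commands": [
    [4.5,[0,0,-0.1],0],
    [4.5,[0,0,0],0]
  ]
}}

```text
clock: 28.2
position: [0.5133, 0.2155, 0.0623]
ee_rot: [-0.479, 0.48, 0.52, -0.519]
contact_force: [-2.3, -0.8, 8.3]
width: 0.0497
```

Request:
{"op": "arm_command", "data": {
  "commands": [
    [6.5,[0,0,0.05],0],
    [6.5,[0,0,0],0],
    [6.5,[0,0,0],0],
    [6.5,[0,0,0],0],
    [6.5,[0,0,2],0],
    [6.5,[0,0,4],0],
    [6.5,[0,0,4],0],
    [8.4,[-0.5,-2.5,4],0],
    [8.4,[-1,-4,2],0],
    [8.4,[-1,-4,0],0],
    [8.4,[0,0,0],0]
  ]
}}

```text
clock: 29.3
position: [0.4869, 0.1068, 0.2221]
ee_rot: [0.48, -0.481, -0.518, 0.519]
contact_force: [0.2, -0.4, -1.0]
width: 0.0841
```

```bash
python3 st.py;python3 - <<'E'
from trays import *
meas('m3',{'stack':(.4,.63,.15,.29,.062,.078),'A':(.4,.63,.15,.29,.025,.045),'handle':(.4,.62,-.45,-.2,.03,.055),'panel':(.35,.66,-.5,-.16,.0035,.012),'case':(.38,.68,-.08,.12,.098,.112)})
E
```

```text
t 29.3 p [0.4869 0.1068 0.2221] jaw 94.38 app [ 0.    -0.002 -1.   ] F [ 0.2 -0.4 -1. ] w 0.0841 q [ 0.08  0.18  1.71 -0.    1.26 -1.57]
top handle 248 (array([ 509.4, -329.2]), array([70. , 16.4]), 63.43) pca 63.44 z 0.0446
top panel 3387 (array([ 506.8, -329.4]), array([305.3, 323.2]), 1.56) pca -25.59 z 0.0056
top case 2265 (array([537.9,  19.7]), array([148.2, 238.1]), 89.86) pca 0.72 z 0.1043
side stack 509 (array([512.8, 217.3]), array([130.9,  53.2]), 4.76) pca 3.69 z 0.0665
side A 716 (array([511.4, 217.1]), array([129.9,  52.7]), 4.69) pca 3.27 z 0.0378
side handle 120 (array([ 508.3, -327.1]), array([71.3, 18.8]), 63.26) pca 61.47 z 0.0413
side panel 846 (array([ 532.1, -338.4]), array([133.8, 242.1]), 64.19) pca -15.62 z 0.0051
side case 1327 (array([537.3,  21.6]), array([152.9, 239.8]), 89.69) pca 0.72 z 0.1037
```

View pics/m3top.png

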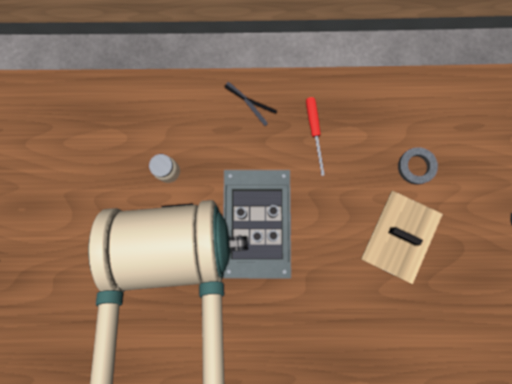

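View pics/m3side.png

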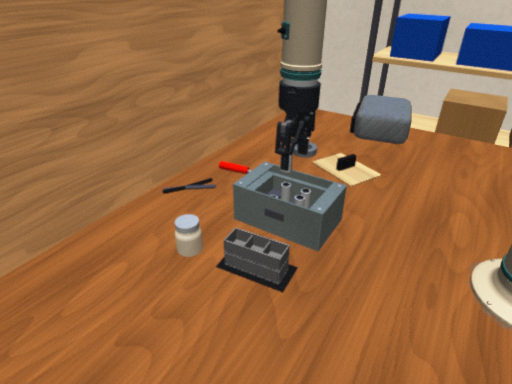

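```bash
python3 - <<'E'
from h import *
P=dict()
acc={}
for k in range(3):
  for n in('top','side'):
    W=cloud(shot(n)).reshape(-1,3)
    def sel(b): 
        m=np.all([(W[:,i]>b[2*i])&(W[:,i]<b[2*i+1]) for i in range(3)],0); return W[m]
    for nm,b in {'p3':(.545,.59,-.04,.003,.073,.0815),'p0':(.488,.532,-.04,.001,.073,.0815),'p1':(.488,.532,.002,.04,.073,.0815)}.items():
        Q=sel(b); 
        if len(Q)>10: acc.setdefault((n,nm),[]).append(np.r_[cv2.minEnclosingCircle((Q[:,:2]*1000).astype(np.float32))[0],(Q[:,:2].min(0)+Q[:,:2].max(0))*500,len(Q)])
    Q=sel((.38,.68,-.1,.14,.099,.11))
    # robust edges per strips
    def edge(ax,lo,hi,side,nst=12):
        o=1-ax; out=[]
        for a in np.linspace(lo,hi,nst):
            s=Q[abs(Q[:,o]-a)<.006]
            if len(s)>3: out.append((a,np.percentile(s[:,ax],2 if side<0 else 98)))
        out=np.array(out); return np.polyfit(out[:,0],out[:,1],1),out[:,1].mean()
    for side in(-1,1):
        f,m=edge(1,.43,.645,side); acc.setdefault((n,'y%+d'%side),[]).append([m*1000,np.degrees(np.arctan(f[0]))])
        f,m=edge(0,-.045,.085,side); acc.setdefault((n,'x%+d'%side),[]).append([m*1000,np.degrees(np.arctan(f[0]))])
for k in sorted(acc): print(k,np.mean(acc[k],0).round(2))
E
```

```text
('side', 'p0') [510.89 -24.91 510.41 -20.43 101.67]
('side', 'p1') [509.19  22.21 508.41  22.65  61.67]
('side', 'p3') [568.17 -25.94 567.79 -20.81  93.67]
('side', 'x+1') [654.14   1.17]
('side', 'x-1') [4.1883e+02 9.0000e-02]
('side', 'y+1') [96.85 -0.48]
('side', 'y-1') [-38.23   7.19]
('top', 'p0') [511.12 -26.67 510.94 -21.44 112.  ]
('top', 'p1') [508.84  20.24 508.72  20.48  99.33]
('top', 'p3') [569.16 -27.33 569.   -22.15 107.33]
('top', 'x+1') [654.76  -0.8 ]
('top', 'x-1') [4.1911e+02 1.9000e-01]
('top', 'y+1') [51.39 21.46]
('top', 'y-1') [-52.16  -0.77]
```

```bash
python3 - <<'E'
from h import *
from scipy.optimize import least_squares
acc={}
def circ(Q):
    # outer-hull circle fit
    h=cv2.convexHull((Q[:,:2]*1000).astype(np.float32))[:,0]
    r=least_squares(lambda p:np.hypot(h[:,0]-p[0],h[:,1]-p[1])-p[2],[*h.mean(0),12],loss='soft_l1');return r.x
for k in range(4):
  for n in('top','side'):
    W=cloud(shot(n)).reshape(-1,3)
    def sel(b): return W[np.all([(W[:,i]>b[2*i])&(W[:,i]<b[2*i+1]) for i in range(3)],0)]
    for nm,b in {'p3':(.545,.59,-.0345,.003,.072,.083),'p0':(.488,.532,-.0345,.001,.072,.083),'p1':(.488,.532,.002,.04,.072,.083)}.items():
        Q=sel(b)
        if len(Q)>10: acc.setdefault((n,nm),[]).append(circ(Q))
for k in sorted(acc): print(k,np.mean(acc[k],0).round(2),np.std(acc[k],0).round(2))
for n in('top','side'):
    W=np.load(n+'0.npy').reshape(-1,3)
    Q=W[np.all([W[:,0]>.38,W[:,0]<.7,W[:,1]>-.1,W[:,1]<.14,W[:,2]>.099,W[:,2]<.11],0)]
    for ax,lo,hi in((1,.43,.645),(0,-.045,.085)):
        for side in(-1,1):
            out=[]
            for a in np.linspace(lo,hi,14):
                s=Q[abs(Q[:,1-ax]-a)<.005]
                if len(s)>3: out.append((a,(s[:,ax].min() if side<0 else s[:,ax].max())*1000))
            out=np.array(out);f=np.polyfit(out[:,0],out[:,1],1);print(n,'xy'[ax],side,out[:,1].mean().round(1),out[:,1].std().round(1),'slope deg',np.degrees(np.arctan(f[0]/1000)).round(2))
E
```

```text
('side', 'p0') [508.09 -23.    20.82] [1.59 1.6  1.14]
('side', 'p1') [508.73  22.19  13.08] [0.18 0.32 0.22]
('side', 'p3') [566.03 -20.5   17.82] [0.42 4.13 3.56]
('top', 'p0') [510.21 -16.62  12.23] [0.03 0.03 0.02]
('top', 'p1') [508.79  20.36  12.09] [0.03 0.04 0.03]
('top', 'p3') [566.91 -17.01  12.28] [0.12 0.05 0.08]
top y -1 -52.9 1.2 slope deg -0.99
top y 1 93.4 0.9 slope deg -0.47
top x -1 418.9 0.2 slope deg 0.22
top x 1 655.3 0.8 slope deg -0.76
side y -1 -51.9 1.0 slope deg -0.3
side y 1 97.4 1.0 slope deg -0.31
side x -1 418.3 0.4 slope deg 0.33
side x 1 655.8 1.0 slope deg 0.24
```

Request:
{"op": "arm_command", "data": {
  "commands": [
    [8.5,[0.18,-3.64,0],-0.045],
    [8.5,[0.18,-3.64,0],-0.045],
    [8.5,[0.18,-3.64,0],-0.045],
    [8.5,[0.18,-3.64,0],-0.045],
    [8.5,[0.18,-3.64,0],-0.045],
    [8.5,[0.18,-3.64,-0.5],-0.045],
    [8.5,[0.18,-3.64,-1],-0.045],
    [8.5,[0.18,-3.64,-1],-0.045],
    [8.5,[0.18,-3.64,-1],-0.045],
    [8.5,[0.18,-3.64,-1],-0.045],
    [8.5,[0.18,-3.64,-1],-0.045],
    [8.5,[0.18,-3.64,-1],-0.047]
  ]
}}

```text
clock: 31.3
position: [0.5095, -0.328, 0.1559]
ee_rot: [-0.602, 0.602, 0.372, -0.372]
contact_force: [0.4, 0.7, 0.3]
width: 0.085
```

Request:
{"op": "arm_command", "data": {
  "commands": [
    [8.5,[0,0,-2],0],
    [8.5,[0,0,-2],0],
    [8.5,[0,0,0],0],
    [8.5,[0,0,0],0]
  ]
}}

```text
clock: 31.7
position: [0.5096, -0.3263, 0.1163]
ee_rot: [0.601, -0.601, -0.372, 0.372]
contact_force: [0.7, 1.0, -0.4]
width: 0.0852
```

```bash
python3 st.py;python3 - <<'E'
from trays import *
meas('m4',{'handle':(.4,.62,-.45,-.2,.03,.05)})
im=cv2.imread('pics/m4side.png');cv2.imwrite('pics/m4c.png',cv2.resize(im[60:220,270:430],None,fx=4,fy=3.7))
E
```

```text
t 31.7 p [ 0.5096 -0.3263  0.1163] jaw 63.54 app [-0.  0. -1.] F [ 0.7  1.  -0.4] w 0.0852 q [-0.68  0.42  1.63  0.    1.09 -1.79]
top handle 233 (array([ 509.5, -328.8]), array([69.4, 17.1]), 63.09) pca 64.75 z 0.0446
side handle 119 (array([ 507.8, -326.1]), array([70.2, 20. ]), 64.13) pca 61.48 z 0.0417
```

View pics/m4c.png

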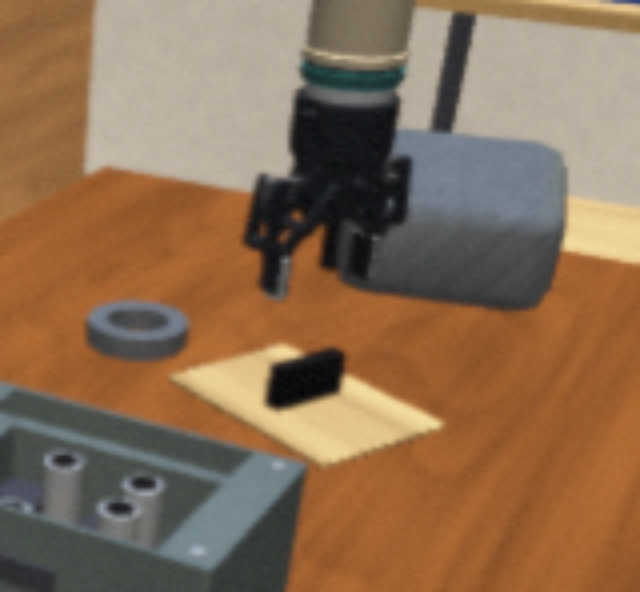

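View pics/m4top.png

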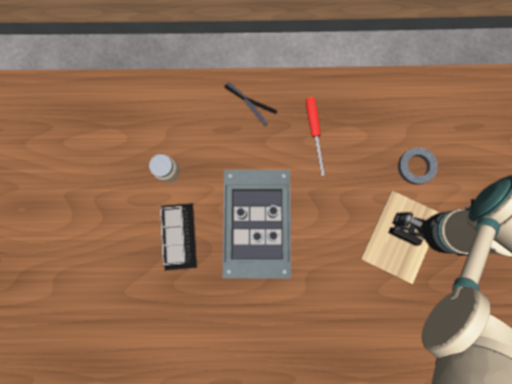

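Request:
{"op": "arm_command", "data": {
  "commands": [
    [8.54,[-0.05,-0.3,-2],0],
    [8.54,[0,0,-2],0],
    [8.54,[0,0,-1],0],
    [8.54,[0,0,0],0],
    [8.54,[0,0,0],0]
  ]
}}

```text
clock: 32.3
position: [0.5098, -0.3296, 0.0672]
ee_rot: [-0.601, 0.602, 0.373, -0.372]
contact_force: [0.5, -0.7, -0.0]
width: 0.0856
```

```bash
python3 st.py;python3 - <<'E'
from h import *
shot('side','s8')
im=cv2.imread('pics/s8.png');cv2.imwrite('pics/s8c.png',cv2.resize(im[100:200,290:410],None,fx=6,fy=6,interpolation=cv2.INTER_CUBIC))
shot('top','t8')
im=cv2.imread('pics/t8.png');cv2.imwrite('pics/t8c.png',cv2.resize(im[180:290,350:460],None,fx=5.4,fy=5.4,interpolation=cv2.INTER_CUBIC))
E
```

```text
t 32.3 p [ 0.5098 -0.3296  0.0672] jaw 63.56 app [ 0.001 -0.001 -1.   ] F [ 0.5 -0.7 -0. ] w 0.0856 q [-0.69  0.47  1.69  0.    0.98 -1.8 ]
```

View pics/s8c.png

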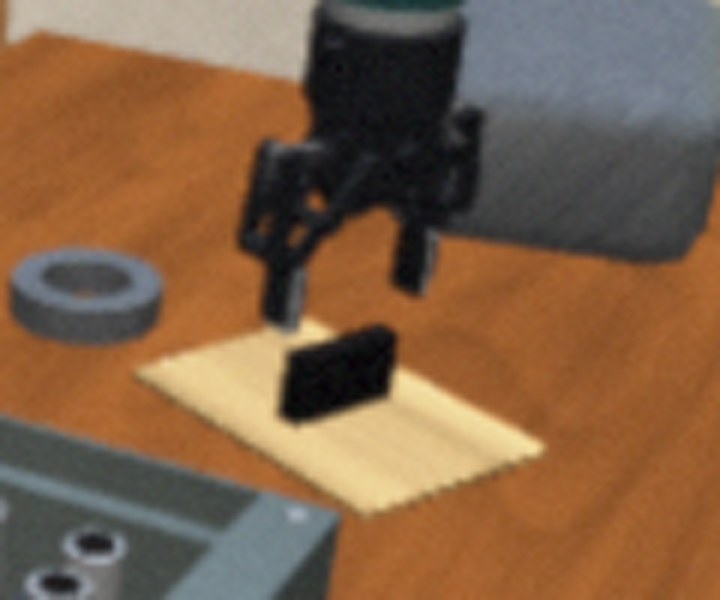

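View pics/t8c.png

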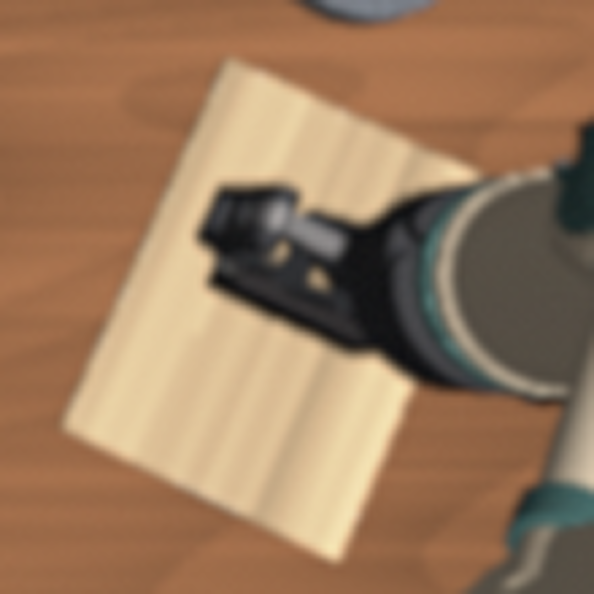

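```bash
python3 - <<'E'
from h import *
a=np.radians(63.5);u=np.array([np.cos(a),np.sin(a)]);v=np.array([-u[1],u[0]])
o=np.array([.5095,-.3290])
for n in('side','top'):
    W=cloud(shot(n)).reshape(-1,3);Q=W[(abs(W[:,0]-.51)<.1)&(abs(W[:,1]+.33)<.1)]
    for z0,z1 in((.02,.05),(.052,.062),(.062,.075),(.075,.09)):
        s=Q[(Q[:,2]>z0)&(Q[:,2]<z1)]
        if len(s)<4: continue
        p=(s[:,:2]-o)*1000; al=p@u;pe=p@v
        for nm,m in(('neg',al<0),('pos',al>=0)):
            if m.sum()>3: print(n,z0,nm,m.sum(),'along',al[m].min().round(1),al[m].max().round(1),'perp',np.percentile(pe[m],[3,97]).round(1),'zmin',s[m][:,2].min().round(4))
E
```

```text
side 0.02 neg 75 along -35.0 -0.1 perp [-4.8 10.6] zmin 0.0201
side 0.02 pos 99 along 0.4 37.8 perp [-5.8 10.4] zmin 0.0201
side 0.062 neg 21 along -54.3 -38.9 perp [-11.5  10.1] zmin 0.0629
side 0.062 pos 19 along 46.0 57.1 perp [-7.4 11. ] zmin 0.0627
side 0.075 neg 31 along -56.8 -39.3 perp [-9.4 11.3] zmin 0.0751
side 0.075 pos 36 along 42.9 60.0 perp [-7.5 11.6] zmin 0.0751
top 0.02 neg 62 along -32.3 -0.5 perp [0.2 8.1] zmin 0.02
top 0.02 pos 84 along 0.1 34.4 perp [-0.1  8.3] zmin 0.0216
top 0.062 pos 5 along 46.9 53.8 perp [5.2 9.2] zmin 0.0667
top 0.075 pos 9 along 45.1 53.7 perp [4.8 9.3] zmin 0.0755
```

Request:
{"op": "arm_command", "data": {
  "commands": [
    [8.54,[0,0,-2],0],
    [8.54,[0,0,-1],0],
    [8.54,[0,0,-0.7],0],
    [8.54,[0,0,-0.7],0],
    [8.54,[0,0,0],0],
    [8.54,[0,0,0],0]
  ],
  "grip_force": 40
}}

```text
clock: 33.1
position: [0.5093, -0.3295, 0.0224]
ee_rot: [-0.601, 0.601, 0.372, -0.372]
contact_force: [0.5, -0.2, 0.3]
width: 0.0854
```

Request:
{"op": "arm_command", "data": {
  "commands": [
    [6,[0,0,0],0],
    [6,[0,0,0],0],
    [6,[0,0,0],0],
    [6,[0,0,0],0],
    [6,[0,0,0],0]
  ]
}}

```text
clock: 33.6
position: [0.5096, -0.3298, 0.0231]
ee_rot: [-0.601, 0.602, 0.372, -0.372]
contact_force: [0.1, 0.2, 5.8]
width: 0.0693
```

```bash
python3 st.py;python3 - <<'E'
from h import *
shot('side','s9')
im=cv2.imread('pics/s9.png');cv2.imwrite('pics/s9c.png',cv2.resize(im[100:200,290:410],None,fx=6,fy=6,interpolation=cv2.INTER_CUBIC))
E
```

```text
t 33.6 p [ 0.5096 -0.3298  0.0231] jaw 63.54 app [ 0.001 -0.001 -1.   ] F [0.1 0.2 5.8] w 0.0693 q [-0.69  0.52  1.73 -0.    0.89 -1.8 ]
```

View pics/s9c.png

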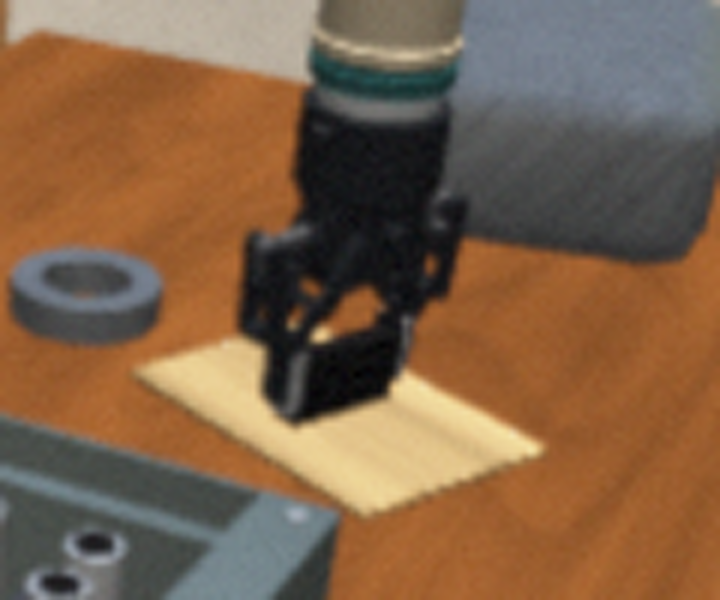

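Request:
{"op": "arm_command", "data": {
  "commands": [
    [6,[0,0,0.7],0],
    [6,[0,0,1.3],0],
    [6,[0,0,2],0],
    [6,[0,0,3],0],
    [6,[0,0,3],0],
    [6,[0,0,3],0],
    [6,[0,0,2],0],
    [6,[0,0,1],0],
    [6,[0,0,0],0],
    [6,[0,0,0],0]
  ]
}}

```text
clock: 34.65
position: [0.5084, -0.3287, 0.1813]
ee_rot: [0.602, -0.6, -0.372, 0.373]
contact_force: [0.4, -0.7, -4.4]
width: 0.0694
```

```bash
python3 st.py;python3 - <<'E'
from h import *
shot('side','s10');shot('top','t10')
im=cv2.imread('pics/s10.png');cv2.imwrite('pics/s10c.png',cv2.resize(im[60:220,270:430],None,fx=4,fy=3.7))
E
```

```text
t 34.65 p [ 0.5084 -0.3287  0.1813] jaw 63.54 app [-0.002  0.001 -1.   ] F [ 0.4 -0.7 -4.4] w 0.0694 q [-0.69  0.36  1.54  0.    1.24 -1.8 ]
```

View pics/s10c.png

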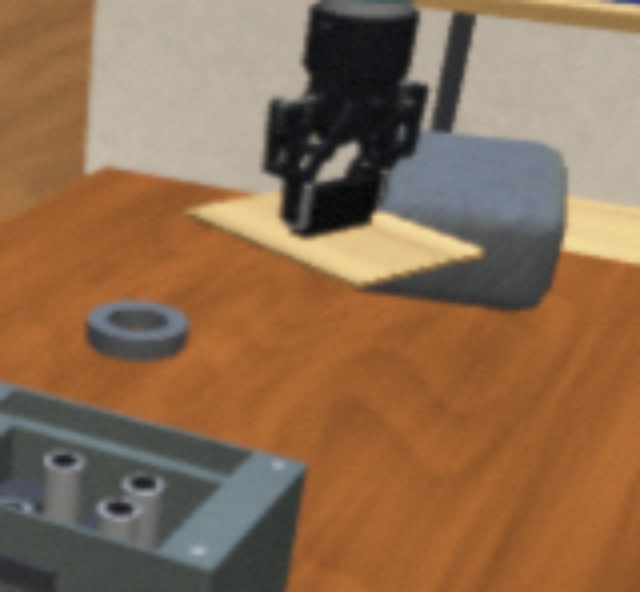

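Request:
{"op": "arm_command", "data": {
  "commands": [
    [6,[0.1,1.5,0],0.02],
    [6,[0.1,2.5,0],0.035],
    [6,[0.1,3,0],0.04],
    [6,[0.1,3,0],0.04],
    [6,[0.1,3,0],0.04],
    [6,[0.2,3.5,0],0.04],
    [6,[0.2,3.5,0],0.04],
    [6,[0.2,3.5,0],0.04],
    [6,[0.2,3.5,0],0.04],
    [6,[0.2,3,0],0.04],
    [6,[0.1,3,0],0.04],
    [6,[0.1,1.7,0],0.04]
  ]
}}

```text
clock: 35.95
position: [0.5248, 0.021, 0.1816]
ee_rot: [0.502, -0.5, -0.499, 0.499]
contact_force: [-0.4, -0.6, -3.3]
width: 0.0692
```

Request:
{"op": "arm_command", "data": {
  "commands": [
    [6,[0,0,0],0],
    [6,[0,0,0],0],
    [6,[0,0,0],0],
    [6,[0,0,0],0]
  ]
}}

```text
clock: 36.35
position: [0.526, 0.0169, 0.1821]
ee_rot: [0.502, -0.502, -0.498, 0.498]
contact_force: [-0.5, -0.3, -2.5]
width: 0.0692
```

```bash
python3 st.py; cat > pan.py <<'E'
from h import *
# panel measurement: plywood coloured points in box
def pan(tag,zl,zh,cx=.53,cy=.02):
  for n in('top','side'):
    d=shot(n,tag+n);W=cloud(d);ok=~np.isnan(W[...,0]);P=W[ok];C=d['pixels'][ok].astype(int)
    R,G,B=C.T
    m=(abs(P[:,0]-cx)<.16)&(abs(P[:,1]-cy)<.12)&(P[:,2]>zl)&(P[:,2]<zh)&(R>150)&(G>120)&(R-B>40)
    Q=P[m]
    if len(Q)<20: print(n,'few');continue
    A=np.c_[Q[:,:2],np.ones(len(Q))];k=np.linalg.lstsq(A,Q[:,2],rcond=None)[0]
    g=abs(A@k-Q[:,2])<.006;k=np.linalg.lstsq(A[g],Q[g,2],rcond=None)[0];Q=Q[g]
    r=cv2.minAreaRect((Q[:,:2]*1000).astype(np.float32))
    # edges
    o=[]
    for ax in(0,1):
        c=np.median(Q[:,1-ax])
        for s in(-1,1):
            e=[];
            lo,hi=np.percentile(Q[:,1-ax],[12,88])
            for a in np.linspace(lo,hi,10):
                q=Q[abs(Q[:,1-ax]-a)<.005,ax]
                if len(q)>2:e.append((a,(q.min() if s<0 else q.max())))
            e=np.array(e);f=np.polyfit(e[:,0],e[:,1],1);o.append((round(float(np.median(e[:,1]))*1000,1),round(float(np.degrees(np.arctan(f[0]))),2)))
    print(n,len(Q),'rect',np.round(r[0],1),np.round(r[1],1),round(r[2],2),'tilt x,y deg',np.degrees(k[:2]).round(2),'zc',round(float(k@[cx,cy,1]),4),'edges x-,x+,y-,y+ (pos,deg)',o)
E
python3 -c "
from pan import *
pan('p1',.13,.2)"
```

```text
t 36.35 p [0.526  0.0169 0.1821] jaw 89.54 app [-0. -0. -1.] F [-0.5 -0.3 -2.5] w 0.0692 q [-0.1   0.25  1.71 -0.    1.18 -1.66]
top 1557 rect [462.7  21.8] [122.2  56. ] 88.74 tilt x,y deg [ 0.04 -0.05] zc 0.1645 edges x-,x+,y-,y+ (pos,deg) [(435.7, 0.24), (486.5, 6.11), (-36.3, 6.24), (82.2, 0.51)]
side 1698 rect [525.8  19. ] [188.1 133.7] 0.12 tilt x,y deg [-0.07  0.02] zc 0.1641 edges x-,x+,y-,y+ (pos,deg) [(432.8, 0.58), (618.4, 0.41), (-38.0, 20.08), (84.6, -1.02)]
```

View pics/p1side.png

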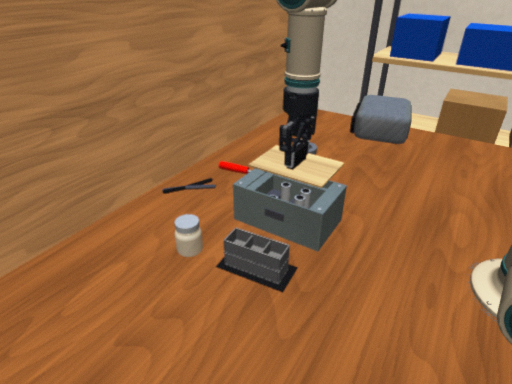

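View pics/p1top.png

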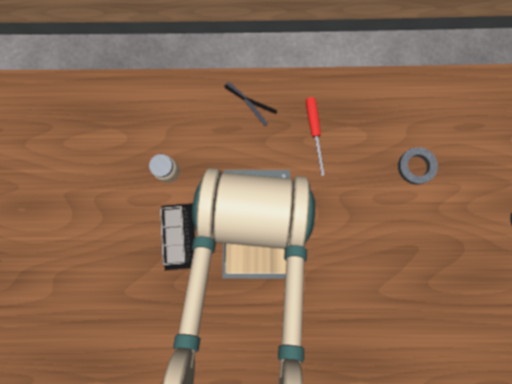

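Request:
{"op": "arm_command", "data": {
  "commands": [
    [6,[-0.1,0.25,-1],0],
    [6,[0,0,-1.5],0],
    [6,[0,0,-1.2],0],
    [6,[0,0,-0.6],0],
    [6,[0,0,0],0],
    [6,[0,0,0],0]
  ]
}}

```text
clock: 37.05
position: [0.5254, 0.0201, 0.1394]
ee_rot: [-0.502, 0.502, 0.498, -0.498]
contact_force: [0.2, 0.4, -3.0]
width: 0.0693
```

```bash
python3 st.py; python3 -c "
from pan import *
pan('p2',.105,.13)
im=cv2.imread('pics/p2side.png');cv2.imwrite('pics/p2c.png',cv2.resize(im[120:250,210:370],None,fx=4.5,fy=4.5,interpolation=cv2.INTER_CUBIC))
im=cv2.imread('pics/p2top.png');cv2.imwrite('pics/p2t.png',cv2.resize(im[160:290,200:310],None,fx=4.5,fy=4.5,interpolation=cv2.INTER_CUBIC))
"
```

```text
t 37.05 p [0.5254 0.0201 0.1394] jaw 89.6 app [ 0.  0. -1.] F [ 0.2  0.4 -3. ] w 0.0693 q [-0.09  0.29  1.78  0.    1.07 -1.66]
top 1333 rect [461.9  25.8] [118.1  54.7] 89.29 tilt x,y deg [-0.14  0.1 ] zc 0.1214 edges x-,x+,y-,y+ (pos,deg) [(434.9, 0.22), (485.4, 5.46), (-30.9, 6.28), (84.2, 0.5)]
side 1733 rect [525.1  21.3] [135.4 186.1] 89.5 tilt x,y deg [0.04 0.02] zc 0.1217 edges x-,x+,y-,y+ (pos,deg) [(432.3, 0.24), (617.0, 1.1), (-42.9, 20.2), (87.4, -0.43)]
```

View pics/p2c.png

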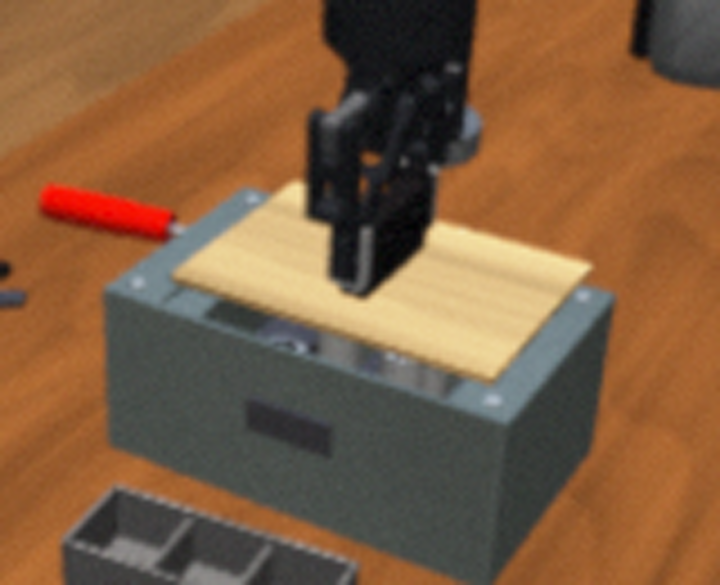

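View pics/p2t.png

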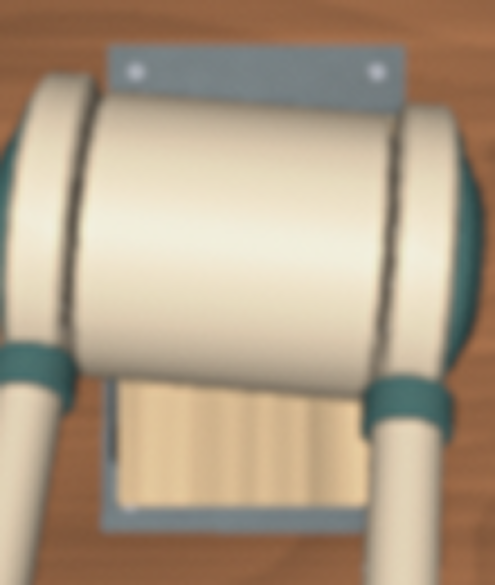

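Request:
{"op": "arm_command", "data": {
  "commands": [
    [6,[0,0,-0.4],0],
    [6,[0,0,-0.4],0],
    [6,[0,0,0],0],
    [6,[0,0,0],0]
  ],
  "grip_force": 25
}}

```text
clock: 37.55
position: [0.525, 0.0202, 0.1312]
ee_rot: [0.502, -0.502, -0.498, 0.498]
contact_force: [0.7, -0.4, -3.3]
width: 0.0697
```

Request:
{"op": "arm_command", "data": {
  "commands": [
    [6,[0,0,-0.2],0],
    [6,[0,0,0],0]
  ],
  "grip_force": 20
}}

```text
clock: 37.75
position: [0.525, 0.0202, 0.1291]
ee_rot: [0.502, -0.502, -0.498, 0.498]
contact_force: [-0.2, 0.1, -3.4]
width: 0.0695
```

Request:
{"op": "arm_command", "data": {
  "commands": [
    [6,[0,0,-0.2],0],
    [6,[0,0,0],0]
  ]
}}

```text
clock: 37.95
position: [0.5254, 0.0201, 0.1278]
ee_rot: [-0.502, 0.502, 0.498, -0.498]
contact_force: [1.0, 0.4, 0.2]
width: 0.07
```

Request:
{"op": "arm_command", "data": {
  "commands": [
    [6,[0,0,-0.2],0],
    [6,[0,0,0],0]
  ]
}}

```text
clock: 38.15
position: [0.5261, 0.0201, 0.1261]
ee_rot: [-0.501, 0.502, 0.499, -0.498]
contact_force: [1.3, -0.7, 4.8]
width: 0.0694
```

Request:
{"op": "arm_command", "data": {
  "commands": [
    [6,[0,0,-0.2],0],
    [6,[0,0,-0.1],0],
    [6,[0,0,0],0]
  ]
}}

```text
clock: 38.45
position: [0.5272, 0.0201, 0.1231]
ee_rot: [-0.501, 0.503, 0.499, -0.497]
contact_force: [5.0, 0.2, 4.3]
width: 0.0697
```

```bash
python3 st.py; python3 -c "
from pan import *
pan('p3',.085,.13)"
```

```text
t 38.45 p [0.5272 0.0201 0.1231] jaw 89.6 app [ 0.005  0.    -1.   ] F [5.  0.2 4.3] w 0.0697 q [-0.09  0.31  1.8   0.    1.03 -1.66]
top 1337 rect [525.3  21.8] [119.2 190.6] 85.39 tilt x,y deg [-3.37  0.03] zc 0.1055 edges x-,x+,y-,y+ (pos,deg) [(434.3, 0.19), (485.3, 5.27), (-31.6, 6.36), (85.3, 0.7)]
side 1654 rect [524.9  18.2] [143. 187.] 89.55 tilt x,y deg [-3.64  0.08] zc 0.105 edges x-,x+,y-,y+ (pos,deg) [(432.2, 0.19), (617.3, 0.2), (-42.9, 22.38), (87.6, -0.12)]
```

Request:
{"op": "arm_command", "data": {
  "commands": [
    [6,[0,0,-0.2],0],
    [6,[0,0,-0.2],0],
    [6,[0,0,0],0]
  ]
}}

```text
clock: 38.85
position: [0.5275, 0.0199, 0.119]
ee_rot: [-0.5, 0.503, 0.499, -0.497]
contact_force: [5.7, -0.1, 3.9]
width: 0.0696
```

Request:
{"op": "arm_command", "data": {
  "commands": [
    [6,[0,0,-0.2],0],
    [6,[0,0,0],0]
  ]
}}

```text
clock: 39.05
position: [0.5278, 0.0199, 0.1172]
ee_rot: [-0.5, 0.503, 0.5, -0.497]
contact_force: [5.9, -1.4, 4.2]
width: 0.0694
```

```bash
python3 st.py; python3 -c "
from pan import *
pan('p4',.08,.13)
im=cv2.imread('pics/p4side.png');cv2.imwrite('pics/p4c.png',cv2.resize(im[120:250,210:370],None,fx=4.5,fy=4.5,interpolation=cv2.INTER_CUBIC))"
```

```text
t 39.05 p [0.5278 0.0199 0.1172] jaw 89.6 app [ 0.006 -0.    -1.   ] F [ 5.9 -1.4  4.2] w 0.0694 q [-0.09  0.31  1.81  0.    1.02 -1.66]
top 1358 rect [460.4  26.9] [117.5  56. ] 87.81 tilt x,y deg [-8.33  0.13] zc 0.0989 edges x-,x+,y-,y+ (pos,deg) [(433.2, 2.05), (485.3, 5.61), (-30.6, 2.55), (85.2, -1.61)]
side 1484 rect [526.2  17.6] [141.  190.3] 89.55 tilt x,y deg [-8.03  0.14] zc 0.099 edges x-,x+,y-,y+ (pos,deg) [(431.5, 0.5), (614.2, -2.81), (-45.0, 25.68), (85.2, -6.45)]
```

View pics/p4c.png

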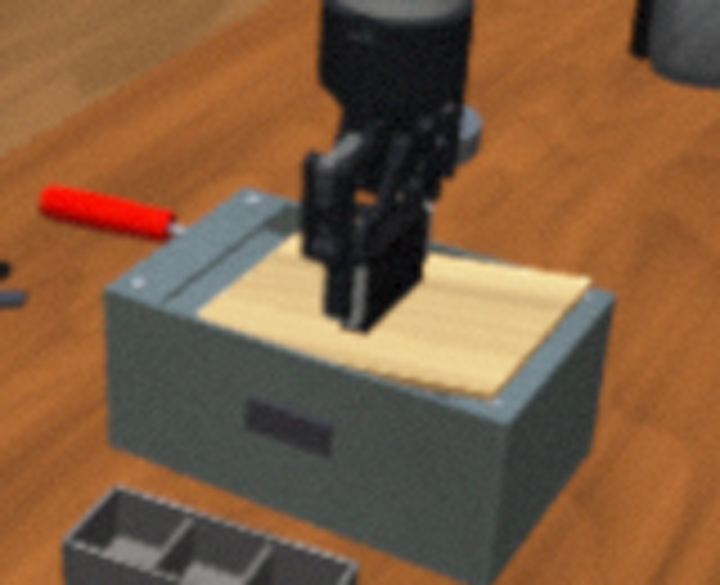

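Request:
{"op": "arm_command", "data": {
  "commands": [
    [6,[0.4,0,0],0],
    [6,[0.4,0,0],0],
    [6,[0,0,0],0]
  ]
}}

```text
clock: 39.45
position: [0.5302, 0.0201, 0.1168]
ee_rot: [0.503, -0.5, -0.497, 0.5]
contact_force: [-6.6, 0.1, 13.4]
width: 0.0695
```

```bash
python3 st.py; python3 -c "
from pan import *
pan('p5',.08,.13)"
```

```text
t 39.45 p [0.5302 0.0201 0.1168] jaw 89.63 app [-0.006 -0.    -1.   ] F [-6.6  0.1 13.4] w 0.0695 q [-0.09  0.32  1.79 -0.    1.03 -1.66]
top 1542 rect [468.4  26.8] [117.5  64.2] 89.65 tilt x,y deg [-8.    0.07] zc 0.0993 edges x-,x+,y-,y+ (pos,deg) [(436.4, 0.17), (496.1, 5.14), (-29.6, 0.15), (85.3, -2.11)]
side 1472 rect [528.7  17.8] [141.1 190.7] 89.78 tilt x,y deg [-8.03  0.14] zc 0.099 edges x-,x+,y-,y+ (pos,deg) [(433.9, 0.34), (617.3, -3.62), (-45.4, 25.27), (85.0, -6.41)]
```

Request:
{"op": "arm_command", "data": {
  "commands": [
    [6,[0.4,0,0.1],0],
    [6,[0.4,0,0],0],
    [6,[0,0,0],0]
  ]
}}

```text
clock: 39.85
position: [0.5304, 0.0201, 0.1167]
ee_rot: [0.507, -0.496, -0.493, 0.504]
contact_force: [-20.0, -1.7, 18.8]
width: 0.0693
```

```bash
python3 st.py; python3 -c "
from pan import *
pan('p6',.08,.13)"
```

```text
t 39.85 p [0.5304 0.0201 0.1167] jaw 89.64 app [-0.023 -0.    -1.   ] F [-20.   -1.7  18.8] w 0.0693 q [-0.09  0.33  1.78 -0.    1.05 -1.65]
top 1719 rect [473.4  26.8] [117.4  75.1] 89.11 tilt x,y deg [-8.16  0.08] zc 0.0992 edges x-,x+,y-,y+ (pos,deg) [(436.5, 0.21), (503.6, 6.11), (-29.7, -0.71), (85.2, -1.59)]
side 1460 rect [528.4  18.1] [141.1 190.6] 89.7 tilt x,y deg [-8.05  0.14] zc 0.099 edges x-,x+,y-,y+ (pos,deg) [(434.0, 0.17), (617.6, -4.42), (-43.4, 25.56), (86.2, -6.84)]
```

Request:
{"op": "arm_command", "data": {
  "commands": [
    [6,[-0.6,0,0],0],
    [6,[-0.3,0,0.2],0],
    [6,[0,0,0.2],0],
    [6,[0,0,0],0]
  ]
}}

```text
clock: 40.35
position: [0.5317, 0.0202, 0.1207]
ee_rot: [0.502, -0.501, -0.498, 0.499]
contact_force: [-0.4, -0.6, -3.5]
width: 0.0694
```

```bash
python3 st.py; python3 -c "
from pan import *
pan('p7',.08,.13)"
```

```text
t 40.35 p [0.5317 0.0202 0.1207] jaw 89.6 app [-0.001  0.    -1.   ] F [-0.4 -0.6 -3.5] w 0.0694 q [-0.09  0.32  1.79  0.    1.04 -1.66]
top 1521 rect [468.8  26.8] [ 64.1 117.3] 0.12 tilt x,y deg [-6.98  0.11] zc 0.1037 edges x-,x+,y-,y+ (pos,deg) [(438.5, -1.59), (497.2, 5.1), (-30.6, 2.19), (85.3, 0.98)]
side 1522 rect [529.4  17.7] [142.3 189. ] 89.68 tilt x,y deg [-7.28  0.14] zc 0.1031 edges x-,x+,y-,y+ (pos,deg) [(435.5, 0.3), (619.4, -0.53), (-44.1, 24.65), (87.3, -3.48)]
```

Request:
{"op": "arm_command", "data": {
  "commands": [
    [6,[0.4,0,0],0],
    [6,[0.4,0,0],0],
    [6,[0.4,0,0],0],
    [6,[0,0,0],0]
  ]
}}

```text
clock: 40.85
position: [0.5452, 0.0201, 0.1213]
ee_rot: [-0.501, 0.502, 0.499, -0.498]
contact_force: [0.0, -0.6, -3.8]
width: 0.0694
```

Request:
{"op": "arm_command", "data": {
  "commands": [
    [6,[0.4,0,0],0],
    [6,[0.4,0,0],0],
    [6,[0.2,0,0],0],
    [6,[0,0,0],0]
  ]
}}

```text
clock: 41.25
position: [0.5546, 0.0201, 0.1213]
ee_rot: [-0.502, 0.502, 0.498, -0.498]
contact_force: [-0.8, -0.0, -3.8]
width: 0.0693
```

```bash
python3 st.py; python3 -c "
from pan import *
pan('p8',.08,.13)
im=cv2.imread('pics/p8side.png');cv2.imwrite('pics/p8c.png',cv2.resize(im[120:250,210:370],None,fx=4.5,fy=4.5,interpolation=cv2.INTER_CUBIC))
im=cv2.imread('pics/p8top.png');cv2.imwrite('pics/p8t.png',cv2.resize(im[160:290,200:310],None,fx=4.5,fy=4.5,interpolation=cv2.INTER_CUBIC))"
```

```text
t 41.25 p [0.5546 0.0201 0.1213] jaw 89.61 app [ 0.  0. -1.] F [-0.8 -0.  -3.8] w 0.0693 q [-0.09  0.35  1.74  0.    1.05 -1.65]
top 1787 rect [499.4  26.8] [118.   80.3] 89.05 tilt x,y deg [-7.23  0.09] zc 0.1069 edges x-,x+,y-,y+ (pos,deg) [(459.8, 0.27), (529.8, 6.34), (-29.8, -1.65), (85.2, -1.19)]
side 1370 rect [543.6  18.8] [141.5 172.1] 89.98 tilt x,y deg [-7.18  0.09] zc 0.1065 edges x-,x+,y-,y+ (pos,deg) [(458.2, -0.03), (628.2, 22.97), (-42.5, 25.55), (87.6, -3.03)]
```

View pics/p8c.png

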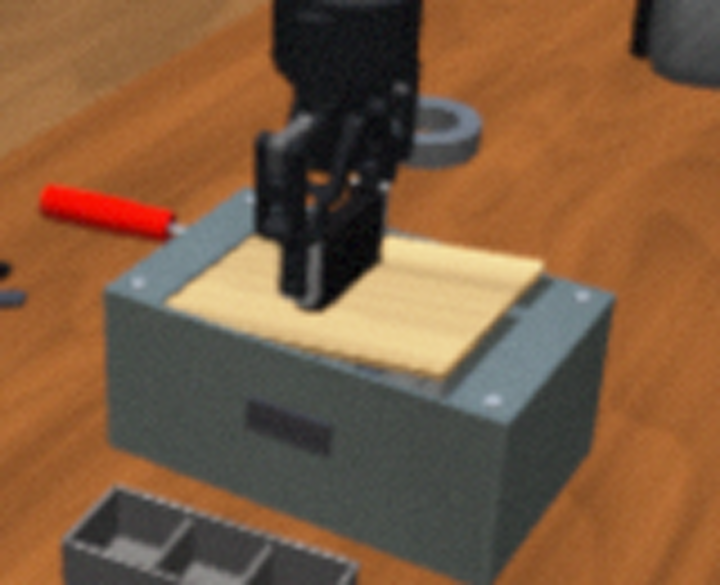

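View pics/p8t.png

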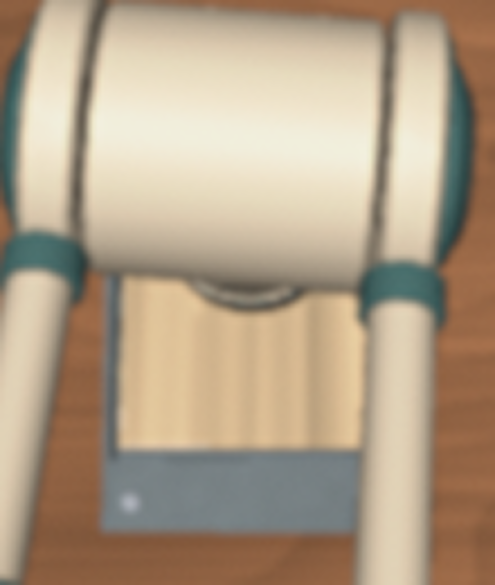

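Request:
{"op": "arm_command", "data": {
  "commands": [
    [6,[0,0,-0.3],0],
    [6,[0,0,-0.3],0],
    [6,[0,0,0],0]
  ]
}}

```text
clock: 41.65
position: [0.5539, 0.0202, 0.1152]
ee_rot: [0.502, -0.502, -0.498, 0.498]
contact_force: [-0.9, -0.9, -2.0]
width: 0.0692
```

Request:
{"op": "arm_command", "data": {
  "commands": [
    [6,[0,0,-0.2],0],
    [6,[0,0,-0.2],0],
    [6,[0,0,0],0]
  ]
}}

```text
clock: 41.95
position: [0.5538, 0.0202, 0.1115]
ee_rot: [0.502, -0.502, -0.498, 0.498]
contact_force: [-3.9, 0.2, 3.8]
width: 0.0695
```

```bash
python3 st.py; python3 -c "
from pan import *
pan('p9',.07,.13)"
```

```text
t 41.95 p [0.5538 0.0202 0.1115] jaw 89.62 app [-0.  0. -1.] F [-3.9  0.2  3.8] w 0.0695 q [-0.09  0.36  1.75 -0.    1.03 -1.65]
top 1698 rect [498.6  27.3] [115.9  78.9] 89.46 tilt x,y deg [-4.57  0.07] zc 0.096 edges x-,x+,y-,y+ (pos,deg) [(459.4, -0.91), (529.2, 6.59), (-30.4, -0.86), (84.3, 0.74)]
side 1331 rect [546.8  16.5] [140. 178.] 89.56 tilt x,y deg [-4.44  0.14] zc 0.0958 edges x-,x+,y-,y+ (pos,deg) [(458.4, 0.4), (634.7, 0.21), (-47.0, 31.41), (78.2, -7.0)]
```

Pivoting flat as hoped; continue.

Request:
{"op": "arm_command", "data": {
  "commands": [
    [6,[0,0,-0.2],0],
    [6,[0,0,-0.2],0],
    [6,[0,0,0],0]
  ]
}}

```text
clock: 42.35
position: [0.5541, 0.0201, 0.107]
ee_rot: [0.502, -0.502, -0.498, 0.498]
contact_force: [-2.9, 1.1, 2.5]
width: 0.0695
```

Request:
{"op": "arm_command", "data": {
  "commands": [
    [6,[0,0,-0.15],0],
    [6,[0,0,0],0]
  ]
}}

```text
clock: 42.55
position: [0.5542, 0.0202, 0.1057]
ee_rot: [0.502, -0.502, -0.498, 0.498]
contact_force: [-3.4, 0.1, 2.5]
width: 0.0697
```

Request:
{"op": "arm_command", "data": {
  "commands": [
    [6,[0,0,-0.15],0],
    [6,[0,0,0],0]
  ]
}}

```text
clock: 42.75
position: [0.5543, 0.0201, 0.1044]
ee_rot: [-0.502, 0.502, 0.498, -0.498]
contact_force: [-3.5, 0.3, 4.2]
width: 0.0696
```

```bash
python3 st.py; python3 -c "
from pan import *
pan('p10',.07,.13)"
```

```text
t 42.75 p [0.5543 0.0201 0.1044] jaw 89.61 app [ 0. -0. -1.] F [-3.5  0.3  4.2] w 0.0696 q [-0.09  0.36  1.76 -0.    1.02 -1.65]
top 1611 rect [501.1  27.5] [117.3  75.8] 89.69 tilt x,y deg [ 0.03 -0.07] zc 0.0873 edges x-,x+,y-,y+ (pos,deg) [(463.2, 0.29), (529.5, 6.45), (-30.9, -1.47), (85.4, 0.4)]
side 1175 rect [549.4   8.9] [120.2 173.9] 89.66 tilt x,y deg [-0.04  0.15] zc 0.087 edges x-,x+,y-,y+ (pos,deg) [(463.2, 0.51), (635.5, 0.64), (-49.0, 32.67), (67.0, -1.28)]
```

Request:
{"op": "arm_command", "data": {
  "commands": [
    [6,[0,0,0.2],0],
    [6,[-0.4,0,0],0],
    [6,[-0.4,0,0],0],
    [6,[-0.4,0,0],0],
    [6,[-0.4,0,0],0],
    [6,[-0.3,0,0],0],
    [6,[0,0,0],0],
    [6,[0,0,0],0]
  ]
}}

```text
clock: 43.65
position: [0.5353, 0.0201, 0.1064]
ee_rot: [-0.502, 0.502, 0.498, -0.498]
contact_force: [1.3, -0.2, -3.3]
width: 0.0695
```

```bash
python3 st.py; python3 -c "
from pan import *
pan('p11',.07,.13)
im=cv2.imread('pics/p11side.png');cv2.imwrite('pics/p11c.png',cv2.resize(im[120:250,210:370],None,fx=4.5,fy=4.5,interpolation=cv2.INTER_CUBIC))"
```

```text
t 43.65 p [0.5353 0.0201 0.1064] jaw 89.61 app [ 0.001  0.    -1.   ] F [ 1.3 -0.2 -3.3] w 0.0695 q [-0.09  0.34  1.8   0.    1.   -1.66]
top 1160 rect [480.9  27.3] [115.9  52.8] 89.76 tilt x,y deg [-0.4   0.03] zc 0.0891 edges x-,x+,y-,y+ (pos,deg) [(454.6, 0.27), (501.8, 5.12), (-30.5, 6.25), (85.1, 0.66)]
side 1151 rect [545.9  11. ] [121.7 170. ] 89.66 tilt x,y deg [-0.27  0.22] zc 0.089 edges x-,x+,y-,y+ (pos,deg) [(461.8, 0.37), (626.7, 1.78), (-37.8, 24.92), (69.8, -1.56)]
```

View pics/p11c.png

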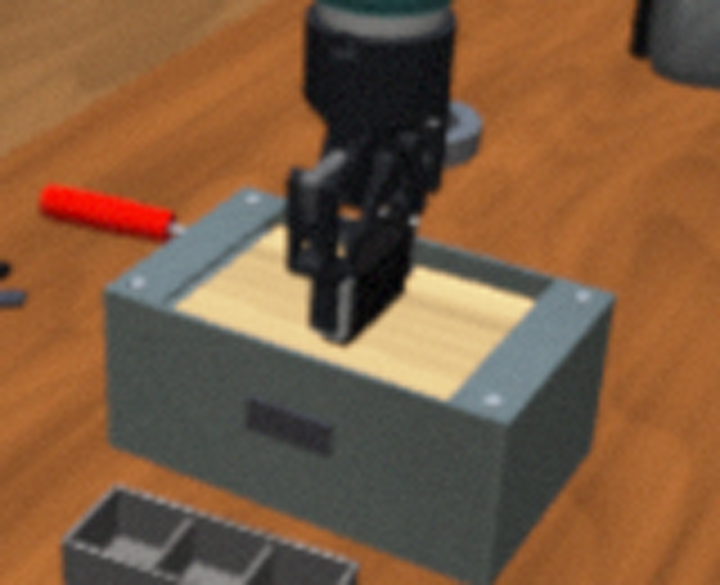

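Request:
{"op": "arm_command", "data": {
  "commands": [
    [6,[0,0,-0.15],0],
    [6,[0,0,-0.05],0],
    [6,[0,0,0],0],
    [8,[0,0,0],0],
    [8,[0,0,0],0],
    [8,[0,0,0],0],
    [8,[0,0,1],0],
    [8,[0,0,2],0],
    [8,[0,0,3],0],
    [8,[0,0,4],0],
    [8,[0,0,4],0],
    [8,[0,0,0],0]
  ]
}}

```text
clock: 44.95
position: [0.5386, 0.0199, 0.2512]
ee_rot: [-0.498, 0.505, 0.501, -0.495]
contact_force: [1.3, 0.6, 0.6]
width: 0.0801
```

Request:
{"op": "arm_command", "data": {
  "commands": [
    [8,[-1.5,-3,0],0],
    [8,[-1.5,-3.5,0],0],
    [8,[-1.5,-3.5,0],0],
    [8,[-1.5,-3.5,0],0],
    [8,[-1.5,-3.5,0],0],
    [8,[-1.5,-3.5,0],0],
    [8,[-1,-2.5,0],0],
    [8,[0,0,0],0]
  ]
}}

```text
clock: 45.75
position: [0.4339, -0.2125, 0.2443]
ee_rot: [-0.503, 0.503, 0.497, -0.498]
contact_force: [0.5, 1.3, 0.8]
width: 0.0798
```

```bash
python3 st.py; python3 - <<'E'
from pan import *
from trays import meas
pan('f',.07,.1)
meas('g',{'stack':(.4,.63,.15,.29,.06,.08),'A':(.4,.63,.15,.29,.025,.045),'handle':(.45,.62,-.06,.1,.112,.14),'case':(.38,.68,-.08,.12,.1,.109)})
im=cv2.imread('pics/gside.png');cv2.imwrite('pics/gsc.png',cv2.resize(im[130:330,160:380],None,fx=3.4,fy=3))
im=cv2.imread('pics/gtop.png');cv2.imwrite('pics/gtc.png',cv2.resize(im[150:290,140:310],None,fx=4,fy=4))
E
```

```text
t 45.75 p [ 0.4339 -0.2125  0.2443] jaw 89.37 app [-0.001 -0.001 -1.   ] F [0.5 1.3 0.8] w 0.0798 q [-0.6   0.14  1.7  -0.    1.31 -2.16]
top 4138 rect [538.3  20.4] [131.1 170.9] 89.17 tilt x,y deg [0.07 0.01] zc 0.0873 edges x-,x+,y-,y+ (pos,deg) [(454.4, 0.23), (623.1, 0.52), (-45.0, -0.9), (84.5, -1.06)]
side 1268 rect [547.8   9.6] [170.9 120.6] 0.1 tilt x,y deg [-0.04  0.24] zc 0.087 edges x-,x+,y-,y+ (pos,deg) [(463.1, 0.64), (626.8, 0.7), (-48.9, 4.77), (66.4, -0.64)]
top stack 352 (array([513.1, 216.1]), array([129.7,  50.5]), 4.52) pca 4.81 z 0.0674
top A 898 (array([512.3, 215.5]), array([127.3,  48.6]), 4.8) pca 4.81 z 0.0385
top handle 259 (array([535.4,  19.6]), array([68.9, 15.5]), 89.68) pca 89.44 z 0.1272
top case 2400 (array([537.8,  20.1]), array([148.3, 238.3]), 89.64) pca -1.37 z 0.1043
side stack 600 (array([512.5, 216.4]), array([130.8,  52.9]), 4.7) pca 3.1 z 0.0656
side A 715 (array([511.6, 217.6]), array([128.8,  51.6]), 4.59) pca 3.22 z 0.0377
side handle 183 (array([533.9,  21.9]), array([71.5, 17.4]), 89.13) pca 88.26 z 0.1253
side case 1296 (array([537.6,  22.4]), array([152.2, 239. ]), 89.7) pca -0.31 z 0.1038
```

View pics/gsc.png

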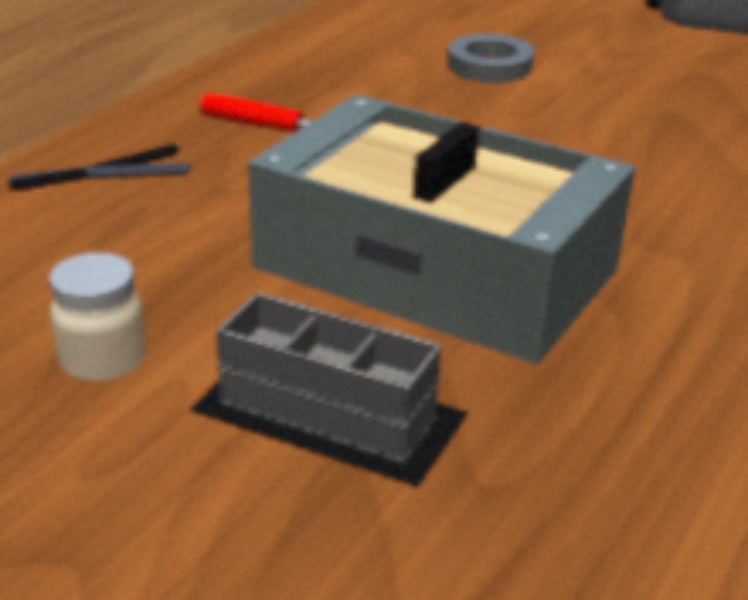

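View pics/gtc.png

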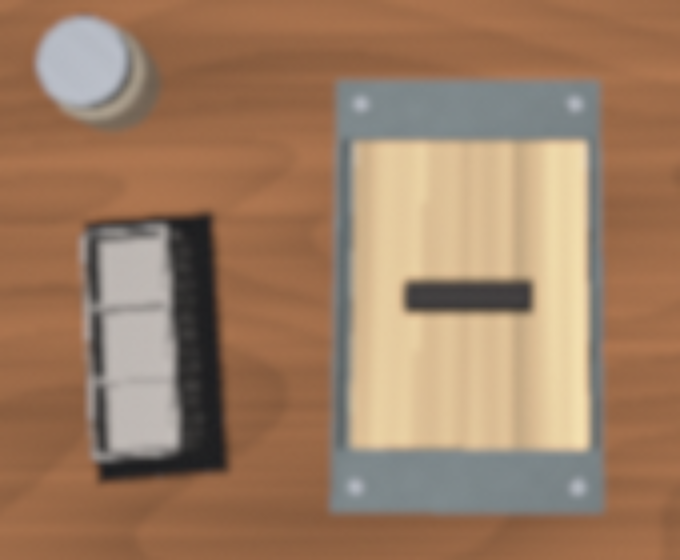

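```bash
python3 -c "
from rig import manip
s=manip.get_state();print(s['clock'],s['qd'].round(3));print(manip.sign_off())"
```

```text
45.95 [ 0.011 -0.002 -0.001 -0.004 -0.004 -0.002]
the job is handed in; nothing more can be done
None
```

The job is done and handed in at about 46 s; it gave no verdict.

- **Sockets:** Only two were present, both in the same tray. They went into pockets 3 and 0, beside the two already standing in pockets 1 and 5. I felt each one touch the pocket floor. The later pictures, up to closing the panel, show all four upright. They are now hidden, but the panel lies flat just above their tops.
- **Trays:** They are stacked on the mat about 1 mm off its centre. The top tray is within 1 mm of the lower one, and its yaw is within about 0.3° of the mat's.
- **Panel:** The first slide under the far lip jammed on the end ledge's edge, with about 20 N sideways. I backed off, raised it 4 mm and slid it in clear of the ledge. It then lay flat, with tilt under about 0.3° and its top at about 87 mm against 88 expected. It is about 0.5 mm off centre across the case.
- **Panel along the case:** It sits about 2.4 mm towards the robot by the top camera and 3.5 mm by the side camera. The limit is 6 mm. Its ends are hidden under the lips, so I read this from the handle.
- **Disagreement:** The cameras and the arm's own position readings differed by 1.5–3 mm across the case. I set the panel by a compromise between them.
- **Bystanders:** I never went near the screwdriver, jar or tape. They look unmoved in the pictures, but I did not measure them again at the end.

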